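Lever open the sachet tin at the coffee bar

TASK

Pull the bar drawer open, take out the red-handled lid key that stands on its edge in there, lay it flat on the black mat and let go, then take it again across its flat handle. With the key's blade under the red lid's lip, lever the sachet tin open, swing the lid fully up, and leave the key lying flat on the mat. Do not lift the lid with the fingers, and leave the other things on the bar where they stand.

Things in the scene. Friction and masses are not known exactly. Their poses are not given: they have to be found in the camera images.
- drawer (a joint): how far the drawer is pulled out along the handle point's own -x, m: 0 shut, 0.165 at its stop; about 1.5 N of friction. Inside it is 142 mm wide, floor 12 mm above the table, side walls' tops at 42 mm, front panel's top at 70 mm
- drawer_handle (a point): middle of the drawer's steel bar handle: bar along own y, 100 mm long, about 10 mm thick, 48 mm above the table, 35 mm in front of the drawer's front. The drawer unit behind it is fixed, dark steel with a wooden top, 200 deep x 170 wide x 78 mm high; own -x points out of its front
- key: red handle 76 x 30 x 14 mm with a steel blade 62 x 22 x 2.5 mm in line, 80 g. Origin: handle's centre; own x to the blade tip (100 mm away), y square to the flat, z across the width. Starts on edge in the drawer (z up, tip to the back), held by two pairs of blocks 14 mm high, 32 mm behind and 22 mm ahead of the origin; grip the handle between them. Flat, its origin is 7 mm above its support
- tin: sachet tin, fixed, grey, 150 mm wide (y), lid top 105 mm high; origin on the table under the lip's front edge; own -x points out of its front. The lid overhangs the front wall by 14 mm; 10 mm below it a dark ledge (top 90 mm above the table) sticks out as far, which leaves a slot 10 mm high, 14 mm deep, 150 mm wide, open to the front, for a thin blade
- lid: red lid of the tin: plate 134 mm from hinge to lip, 152 wide, 5 mm thick; origin on the middle of the hinge line at the underside, 100 mm above the table; own -x points from hinge to lip, own z out of its upper face (the tilt of z is the opening: 0 shut, 1.57 rad upright, stop 1.95). Stiff hinge, stays where left, about 3 N at the lip to lift; starts 0 to 0.04 rad
- mat: black rubber mat, fixed, 200 x 200 x 3 mm; origin at the centre of its underside, on the table
- milk: white plastic milk jar, blue cap, 104 mm across, 220 mm tall; bystander; origin at the centre of its underside
- syrup: amber glass syrup bottle, 64 mm across, 210 mm tall; bystander; origin at the centre of its underside
- papercup: white cup, 84 mm across the rim, 115 mm tall; bystander; origin at the centre of its underside
- jug1: small steel milk jug with side handle, 60 mm across, 60 mm tall; bystander; origin at the centre of its underside
- jug2: second small steel milk jug, same size; bystander; origin at the centre of its underside
- tamper: black coffee tamper, 58 mm across, 90 mm tall; bystander; origin at the centre of its underside
- spoon: steel spoon lying flat; bystander, about 200 mm long; origin near the middle of its length

How it is judged:
On the way, in this order (a step that is already met when the one before it is completed fails the run):
1. the drawer is pulled out at least 145 mm (value of joint drawer above 0.145 m), for 0.2 s.
2. the lid key lies flat and still on the mat, handle's centre at least 10 mm inside its edges, let go by the fingers ((angle between key's own y axis and vertical below 0.2 rad or angle between key's own y axis and vertical above 2.94 rad) and x of key in the frame of mat between -0.09 and 0.09 m and y of key in the frame of mat between -0.09 and 0.09 m and height (world z) of key below 0.018 m and linear speed of key below 0.02 m/s and contact force between the fingers and key below 0.05 N), for 0.2 s.
3. the lid is levered up more than 0.35 rad (20 degrees) by the key: the key bears on the lid and the fingers do not touch it (angle between lid's own z axis and vertical above 0.35 rad and contact force between key and lid above 0.3 N and contact force between the fingers and lid below 0.1 N), for 0.1 s.
4. the lid is swung fully up, at least 1.5 rad (86 degrees) (angle between lid's own z axis and vertical above 1.5 rad), for 0.2 s.
At the end, for the whole second after the job is handed in: the lid stands open at 1.5 rad (86 degrees) or more by itself, and the key lies flat (within 0.2 rad) and still on the mat, its handle's centre at least 10 mm inside the mat's edges, let go (all of step 2 and angle between lid's own z axis and vertical above 1.5 rad and contact force between the arm and lid below 0.05 N); the robot touches nothing.
It fails at once if the fingers touch the lid while it is less than 0.3 rad open (contact force between the fingers and lid above 0.5 N and angle between lid's own z axis and vertical below 0.3 rad).
It fails at once if a bystander (milk, syrup, cup, jugs, tamper, spoon) is moved more than 30 mm from where it stood (distance of any of milk, syrup, papercup, jug1, jug2, tamper, spoon from where it was at the start of the episode above 0.03 m).
It also fails if it takes over 70 s, if anything falls off the work surface, if the arm or the gripper's body presses on something with over 40 N, if the wrist force passes 120 N, or if a joint passes its speed limit or range.

ROBOT

A 6-joint arm with a two-finger parallel gripper is mounted at the origin on the work surface. World frame = base frame: x ahead of the robot, y to its left, z up, the work surface at z = 0. Lengths are in m, angles in rad, forces in N, time in s.
With the tool pointing down it reaches from about 0.35 to 0.85 m from the base axis. Payload 8.1 kg.
Tool frame: the origin (TCP) lies on the centre line of the jaws, within the pads' length; the fingertips stand 19 mm ahead of it and the grasp point (between the pads) is the TCP (robot.tips_ahead is the distance from the TCP to the fingertips, in m); y points along the fingers, z is the direction in which the jaws open and shut, and the axes are right-handed (so a half turn about y gives the same grasp; the last joint's range is limited). The gripper opens to 93 mm and grips with 3 to 60 N. Pads are 15 mm wide; open, the fingers measure 128 mm over their backs; the gripper's body (75 mm by 188 mm) begins 65 mm behind the grasp point.
Start: joints at [-0.085, 0.13, 1.488, -0, 1.523, -0.085], TCP at [0.6, 0, 0.238] pointing down, gripper open.
Joint ranges: [-2.96, 2.96], [-0.89, 2.26], [0.02, 2.5], [-1.34, 4.48], [0, 2.73], [-2.66, 2.66]. Speed limits (rad/s): [2.39, 2.39, 2.79, 3.14, 3.14, 3.14].

INTERFACE

Orientations are given as a rotation vector (axis times angle).
In Python, from plant import robot, imaging, models gives the robot as it stands.
- The arm moves only by the tool carry_out, never from a script. Its argument "motion" is one flat list of numbers, 7 for each row, row after row: the shift along the tool's x, y, z in m, then the turn, a rotation vector about the tool's x, y, z in degrees, then the opening, from -1 (shut) to 1 (fully open). A call has exactly 5 rows; each row shifts and turns the pose as measured when the row begins, along the tool's axes as they then stand; what a row does not reach is not made up. A row lasts 1/10 s, in which the tool goes at most 50 mm and 8.59 degrees, less where a joint would pass 70% of its speed; a pose out of reach is approached as far as the arm can. A call is refused whole if a number of a shift passes 0.05 or a number of a turn 8.59, either way. A call with a gripper value outside its range is refused whole. The fingers move at their own pace and stop on an object; "squeeze" is the grip in N (left out, the last holds). Time passes only in rows, so rows that do not move let the fingers close, or fill a call up. It gives the time, the measured TCP pose, the force and the opening at its end, in the units of the state.
- robot.read_state(): the state, without advancing time (a new reading comes with each control period).
- imaging.read_camera(name): name is "scene" or "side" or "wrist"; returns the picture (384x512x3 uint8, blue, green, red); there is no depth.
- imaging.camera_model(name): a dict with "K" (3x3 intrinsics, pixels), "position" and "orientation" of the camera in the world. Camera axes: x right, y down, z forward; pixel columns grow to the right and rows downward; lengths in m; the calibration is good to about 2 mm. A picture is of the moment at which its call begins: read the wrist's pose just before it. camera_model takes no time and is no camera call; for the wrist camera it gives the pose at the moment of the call.
- robot.close_job(): hands the job in, once; it reports no verdict.
Trained networks look in the newest picture that a camera, given by its name, has taken for a name from the list of things; names that differ only in an ending like _2 or _b are one class to them, and where a whole thing is asked for, a point or a joint stands for the part that bears it (a point fixed in the world has none). Each returns a list of dicts, best first, with "confidence" (0 to 1); they miss things now and then, are a little off and sometimes report something else, mostly with a low value. They report only what shows in the picture. A call takes as long as a camera call.
- models.outline_of(camera, thing): "pixels" (384x512 bool, what is visible of it) and "pixel" ([column, row] in pixels, amid what is visible of it).
The state is a dict: "t": time; "q": joint angles; "dq": joint speeds; "joint_torque": joint torques, N m; "tool_pos": TCP position; "orientation": TCP orientation; "force": force on the tool from outside, world axes, zero at the start; "wrist_torque": the same for the moment, N m; "opening": finger opening in m.
Only numpy, scipy, OpenCV 4.12 (cv2) and the standard library are available. Lean on these libraries where they do the work, as an engineer would, in place of code of your own. Each camera call takes 0.05 s, during which the arm holds its last target.

## Working session

There is one attempt and no reset: what is moved stays moved. The work goes in short steps, Python scripts to look and compute and a tool call to move; the robot and the scene stay as the last step left them, time stands still between calls to the robot, and variables do not carry over. Pictures are saved under pics/ and viewed, and the job is handed in when it is done.

Besides the shell and the picture viewer there is one more tool, called after "Request:" by a JSON object that holds its "name" and its "arguments". carry_out: Moves the arm, as the interface text tells. Its arguments: {"type":"object","properties":{"motion":{"type":"array","items":{"type":"number"}},"squeeze":{"type":"number"}},"required":["motion"]}

```bash
mkdir -p pics; ls; python3 - <<'E'
from plant import robot, imaging, models
import cv2
s=robot.read_state(); print(s)
for c in ["scene","side","wrist"]:
    im=imaging.read_camera(c); cv2.imwrite(f"pics/{c}0.png",im)
    m=imaging.camera_model(c); print(c,m)
print(robot.tips_ahead)
E
```

```text
pics
{'t': 0.0, 'q': array([-8.53852620e-02,  1.31175978e-01,  1.48925742e+00, -1.65335852e-06,
        1.52298798e+00, -8.53557605e-02]), 'dq': array([-0.00019455, -0.0013588 , -0.0006497 , -0.00075705,  0.0017962 ,
        0.00125961]), 'joint_torque': array([-1.61290725e-03, -5.59853125e+01, -4.91755986e+01,  7.67333270e-02,
        3.59135563e-02, -2.97389461e-04]), 'tool_pos': array([5.99475199e-01, 7.55104568e-05, 2.36590566e-01]), 'orientation': array([-1.21041376,  1.21063594, -1.20824552]), 'force': array([-0.03275717,  0.29286382, -0.4028972 ]), 'wrist_torque': array([ 0.01712611, -0.04171991, -0.05073231]), 'opening': 0.09312020530755134}
scene {'K': array([[479.01568583,   0.        , 259.72638327],
       [  0.        , 479.01568583, 193.06820518],
       [  0.        ,   0.        ,   1.        ]]), 'position': array([ 1.65106353, -0.49121778,  1.04785862]), 'orientation': array([-1.92963475, -1.28836946,  0.59684378])}
side {'K': array([[498.22379098,   0.        , 255.74422507],
       [  0.        , 498.22379098, 195.21491366],
       [  0.        ,   0.        ,   1.        ]]), 'position': array([0.30304054, 1.12805686, 1.56804247]), 'orientation': array([-0.33515109,  2.87680135, -1.00254799])}
wrist {'K': array([[285.96432552,   0.        , 255.51112206],
       [  0.        , 285.96432552, 191.57130432],
       [  0.        ,   0.        ,   1.        ]]), 'position': array([0.6004746 , 0.07682704, 0.38434322]), 'orientation': array([ 2.86230251e+00, -1.50930230e-04, -1.98645251e-03])}
0.019
```

View pics/scene0.png

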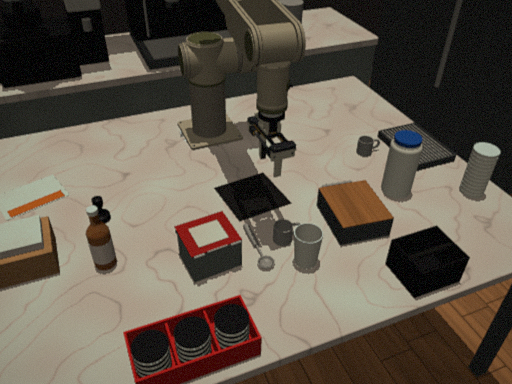

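View pics/side0.png

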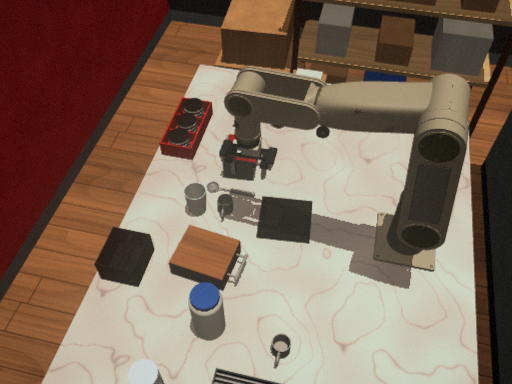

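View pics/wrist0.png

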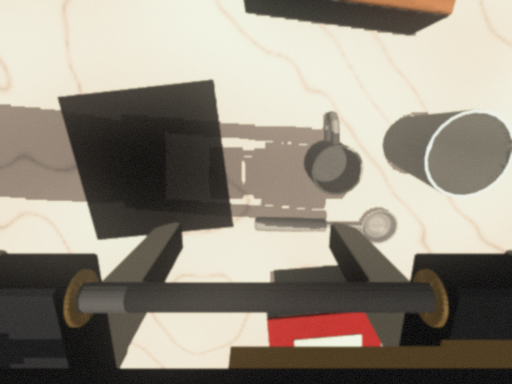

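```bash
cat > h.py <<'E'
from plant import robot, imaging, models
import cv2, numpy as np
from scipy.spatial.transform import Rotation as R
def cam(c):
    m=imaging.camera_model(c); return m["K"],np.array(m["position"]),R.from_rotvec(m["orientation"]).as_matrix()
def ray(c,px,z,m=None):
    K,p,A=m or cam(c); px=np.atleast_2d(px).astype(float)
    d=np.c_[px,np.ones(len(px))]@np.linalg.inv(K).T@A.T
    return p+d*((z-p[2])/d[:,2])[:,None]
def proj(c,X,m=None):
    K,p,A=m or cam(c); q=(np.atleast_2d(X)-p)@A@K.T; return q[:,:2]/q[:,2:]
def crop(im,x0,y0,x1,y1,s,name):
    cv2.imwrite("pics/"+name,cv2.resize(im[y0:y1,x0:x1],None,fx=s,fy=s,interpolation=cv2.INTER_CUBIC))
def tool():
    s=robot.read_state(); return s,np.array(s["tool_pos"]),R.from_rotvec(s["orientation"]).as_matrix()
E
python3 - <<'E'
from h import *
s,p,A=tool(); print(A.round(3))
K,cp,CA=cam("wrist"); print("wrist cam in tool",(A.T@(cp-p)).round(4),(A.T@CA).round(3))
for c in ["scene","side","wrist"]:
    m=cam(c); im=imaging.read_camera(c)
    for t in ["drawer_handle","tin","lid","mat","milk","syrup","papercup","jug1","tamper","spoon"]:
        for d in models.outline_of(c,t)[:2]:
            ys,xs=np.where(d["pixels"]); 
            print(c,t,round(d["confidence"],2),np.round(d["pixel"]),(xs.min(),xs.max(),ys.min(),ys.max()),ray(c,d["pixel"],0,m)[0].round(3))
im=cv2.imread("pics/scene0.png"); crop(im,150,150,350,300,4,"sc1.png")
im=cv2.imread("pics/side0.png"); crop(im,150,120,350,270,4,"sd1.png")
print(robot.read_state()["t"])
E
```

```text
[[ 0.    -0.001  1.   ]
 [-1.     0.     0.   ]
 [-0.    -1.    -0.001]]
wrist cam in tool [-0.0768 -0.1475  0.0007] [[ 0.     0.961  0.276]
 [-0.    -0.276  0.961]
 [ 1.    -0.    -0.   ]]
scene tin 0.6 [340. 183.] (np.int64(329), np.int64(349), np.int64(181), np.int64(185)) [0.514 0.324 0.   ]
scene tin 0.55 [211. 244.] (np.int64(175), np.int64(242), np.int64(210), np.int64(282)) [ 0.635 -0.204  0.   ]
scene lid 0.56 [206. 234.] (np.int64(174), np.int64(240), np.int64(211), np.int64(257)) [ 0.586 -0.204  0.   ]
scene mat 0.74 [250. 196.] (np.int64(214), np.int64(290), np.int64(173), np.int64(221)) [ 0.461 -0.001  0.   ]
scene milk 0.73 [402. 166.] (np.int64(381), np.int64(421), np.int64(131), np.int64(198)) [0.507 0.602 0.   ]
scene syrup 0.92 [102. 246.] (np.int64(85), np.int64(116), np.int64(206), np.int64(271)) [ 0.517 -0.513  0.   ]
scene jug1 0.87 [284. 235.] (np.int64(272), np.int64(297), np.int64(220), np.int64(246)) [0.681 0.023 0.   ]
scene jug1 0.71 [363. 146.] (np.int64(356), np.int64(378), np.int64(136), np.int64(156)) [0.334 0.534 0.   ]
scene tamper 0.68 [100. 212.] (
[... 1277 characters left out ...]
)) [ 0.692 -0.072  0.   ]
wrist drawer_handle 0.23 [315. 325.] (np.int64(266), np.int64(380), np.int64(264), np.int64(346)) [ 0.697 -0.259  0.   ]
wrist tin 0.76 [318. 324.] (np.int64(266), np.int64(381), np.int64(265), np.int64(346)) [ 0.702 -0.257  0.   ]
wrist lid 0.57 [320. 328.] (np.int64(266), np.int64(380), np.int64(313), np.int64(345)) [ 0.706 -0.263  0.   ]
wrist mat 0.97 [152. 159.] (np.int64(58), np.int64(231), np.int64(81), np.int64(238)) [0.461 0.012 0.   ]
wrist jug1 0.79 [329. 162.] (np.int64(303), np.int64(361), np.int64(112), np.int64(194)) [0.701 0.008 0.   ]
wrist spoon 0.74 [356. 227.] (np.int64(255), np.int64(396), np.int64(210), np.int64(242)) [ 0.746 -0.087  0.   ]
1.8
```

View crops.

View pics/sc1.png

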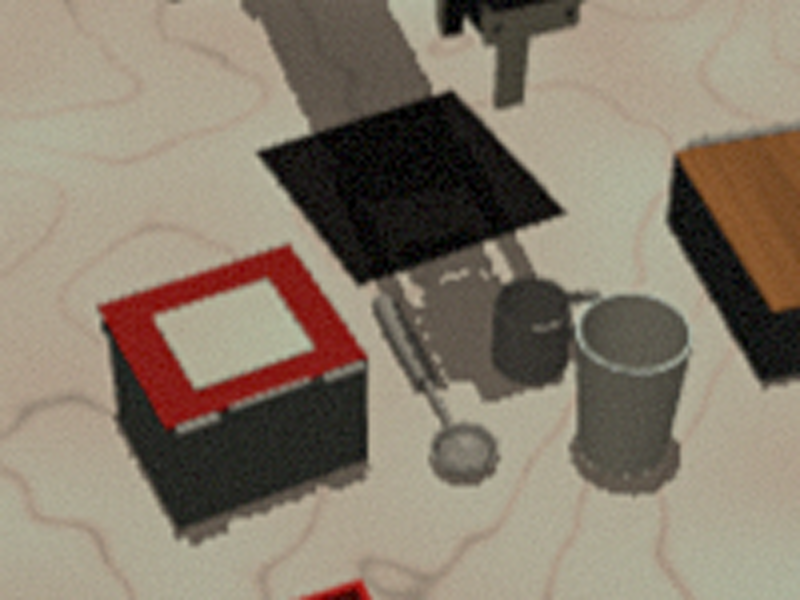

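View pics/sd1.png

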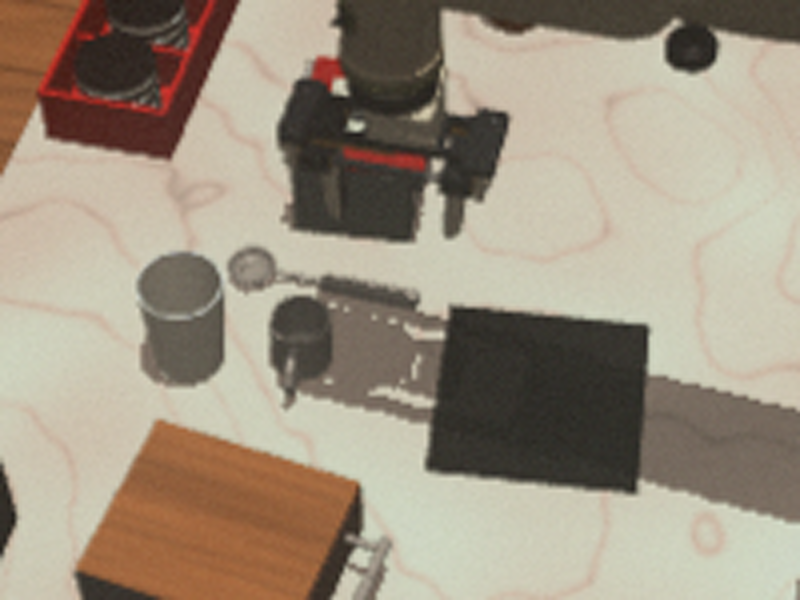

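```bash
python3 - <<'E'
from h import *
im=cv2.imread("pics/side0.png"); crop(im,150,210,270,300,6,"sd2.png")
im=cv2.imread("pics/scene0.png"); crop(im,300,160,420,250,6,"sc2.png")
ms=cam("scene"); md=cam("side")
l=ray("scene",np.array([[290,246],[100,308],[170,430],[365,362]])/4+150,.105,ms); print("lid\n",l.round(4))
m=ray("scene",np.array([[452,92],[258,152],[360,285],[566,212]])/4+150,.003,ms); print("mat sc\n",m.round(4), m.mean(0))
m=ray("side",np.array([[448,308],[649,325],[637,492],[426,470]])/4+[150,120],.003,md); print("mat side\n",m.round(4), m.mean(0))
print(ray("side",np.array([[162,420],[358,487],[78,573]])/4+[150,120],.078,md).round(4))
E
```

```text
lid
 [[ 0.6183 -0.1564  0.105 ]
 [ 0.6314 -0.3055  0.105 ]
 [ 0.7654 -0.2938  0.105 ]
 [ 0.754  -0.1492  0.105 ]]
mat sc
 [[ 0.359   0.0896  0.003 ]
 [ 0.3774 -0.1042  0.003 ]
 [ 0.573  -0.0838  0.003 ]
 [ 0.5523  0.1117  0.003 ]] [0.46542708 0.0033361  0.003     ]
mat side
 [[ 0.5631 -0.0771  0.003 ]
 [ 0.364  -0.102   0.003 ]
 [ 0.3432  0.0952  0.003 ]
 [ 0.5401  0.1165  0.003 ]] [0.4525835  0.00815567 0.003     ]
[[0.7753 0.1672 0.078 ]
 [0.5834 0.1964 0.078 ]
 [0.7961 0.3371 0.078 ]]
```

View pics/sd2.png

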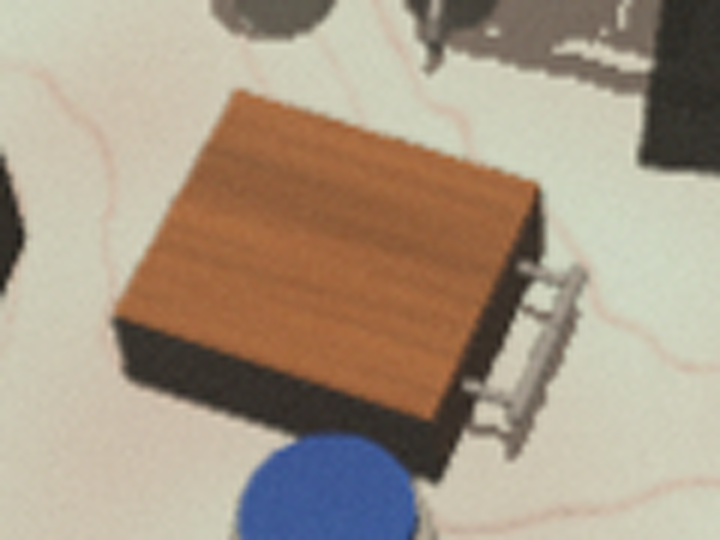

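View pics/sc2.png

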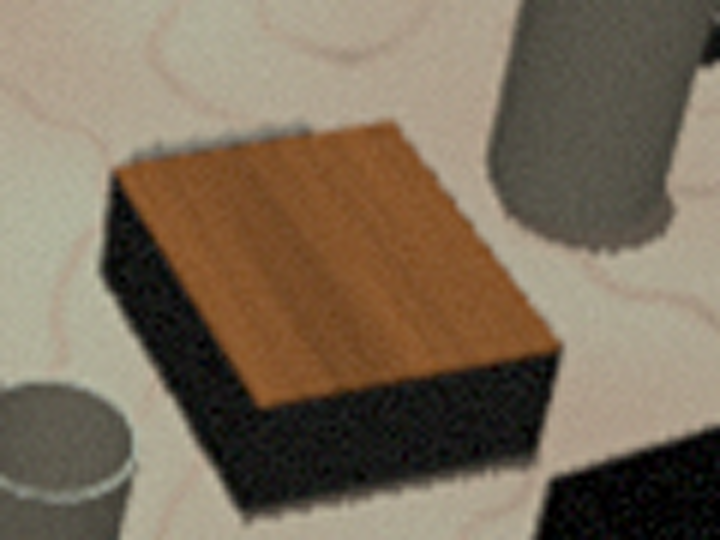

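Request:
{"name": "carry_out", "arguments": {"motion": [-0.05, 0, -0.008, 0, 1.6, 0, -0.48, -0.05, 0, -0.008, 0, 1.6, 0, -0.48, -0.05, 0, -0.008, 0, 1.6, 0, -0.48, -0.05, 0, -0.008, 0, 1.6, 0, -0.48, -0.03, 0, -0.008, 0, 1.6, 0, -0.48], "squeeze": 30}}

```text
t: 2.3
tool_pos: [0.5734, 0.2307, 0.2376]
orientation: [-1.131, 1.321, -1.324]
force: [0.1, -0.0, 0.3]
opening: 0.0576
```

```bash
python3 - <<'E'
from h import *
s,p,A=tool(); print(s["t"],p.round(4),A.round(3).tolist(),s["opening"])
im=imaging.read_camera("wrist"); cv2.imwrite("pics/w1.png",cv2.resize(im,None,fx=1.5,fy=1.5))
for d in models.outline_of("wrist","drawer_handle")[:2]:print(d["confidence"],d["pixel"],ray("wrist",d["pixel"],.048))
E
```

```text
2.3 [0.5734 0.2307 0.2376] [[-0.154, 0.002, 0.988], [-0.988, -0.001, -0.154], [0.001, -1.0, 0.002]] 0.0576388206224702
0.68 [241.4, 129.5] [[0.56596381 0.28818357 0.048     ]]
```

View pics/w1.png

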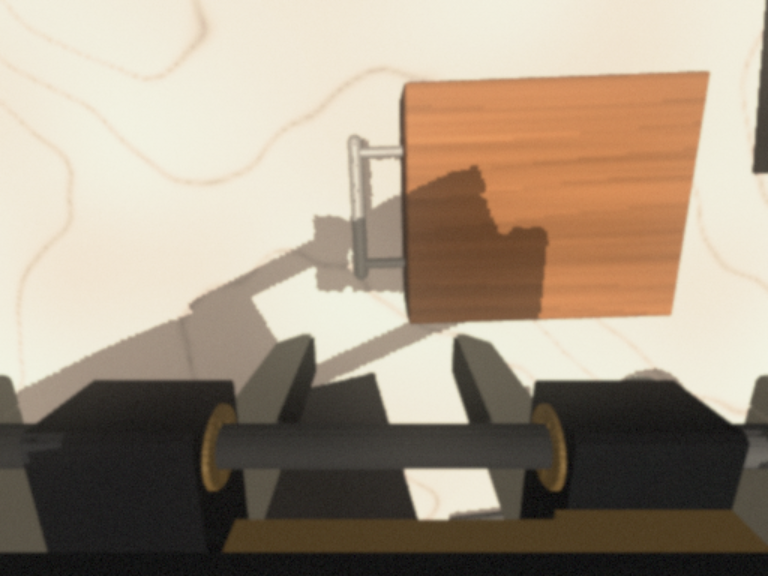

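```bash
python3 - <<'E'
from h import *
m=cam("wrist")
a=ray("wrist",np.array([[354,140],[361,275]])/1.5,.048,m); print(a, a.mean(0), np.degrees(np.arctan2(a[0,0]-a[1,0],a[0,1]-a[1,1])),np.linalg.norm(a[0]-a[1]))
c=ray("wrist",np.array([[405,83],[708,72],[672,315],[410,323]])/1.5,.078,m); print(c,[np.linalg.norm(c[i]-c[i-1]) for i in range(4)])
for i,j in ((0,1),(3,2)): d=c[j]-c[i]; print(np.degrees(np.arctan2(d[1],d[0])))
E
```

```text
[[0.56651326 0.328072   0.048     ]
 [0.5545334  0.22509447 0.048     ]] [0.56052333 0.27658324 0.048     ] 6.6356586933192725 0.1036720279954486
[[0.60716916 0.35606428 0.078     ]
 [0.80309738 0.33278269 0.078     ]
 [0.78541878 0.16580767 0.078     ]
 [0.587942   0.18954225 0.078     ]] [np.float64(0.16762837530850572), np.float64(0.19730661308006472), np.float64(0.1679082811111266), np.float64(0.19889798945645645)]
-6.7765197931036445
-6.853461051855067
```

Request:
{"name": "carry_out", "arguments": {"motion": [-0.04, 0, -0.02, 0, -2, 0, -0.48, -0.003, 0.04, 0, 0, 0, 0, -0.48, 0, 0.03, 0, 0, 0, 0, -0.48, 0, 0.02, 0, 0, 0, 0, -0.48, 0, 0, 0, 0, 0, 0, -0.48]}}

```text
t: 2.9
tool_pos: [0.5611, 0.2777, 0.1464]
orientation: [-1.15, 1.287, -1.294]
force: [-0.1, -0.0, -0.0]
opening: 0.0242
```

```bash
cat >> h.py <<'E'
def go(target,yaw=None):
    s,p,A=tool(); d=A.T@(np.array(target)-p)
    print("t",s["t"],"p",p.round(4),"open",round(s["opening"],4),"F",np.round(s["force"],1),"shift tool",d.round(4))
    # tool x heading
    print("z-axis yaw",np.degrees(np.arctan2(A[1,2],A[0,2])).round(2),"y axis",A[:,1].round(4))
    return s,p,A
E
python3 - <<'E'
from h import *
go([.5605,.2766,.048])
im=imaging.read_camera("wrist"); cv2.imwrite("pics/w2.png",cv2.resize(im,None,fx=1.5,fy=1.5))
E
```

```text
t 2.9 p [0.5611 0.2777 0.1464] open 0.0242 F [-0.1 -0.  -0. ] shift tool [ 0.0011  0.0984 -0.0011]
z-axis yaw -6.43 y axis [ 5.5e-03 -8.0e-04 -1.0e+00]
```

View pics/w2.png

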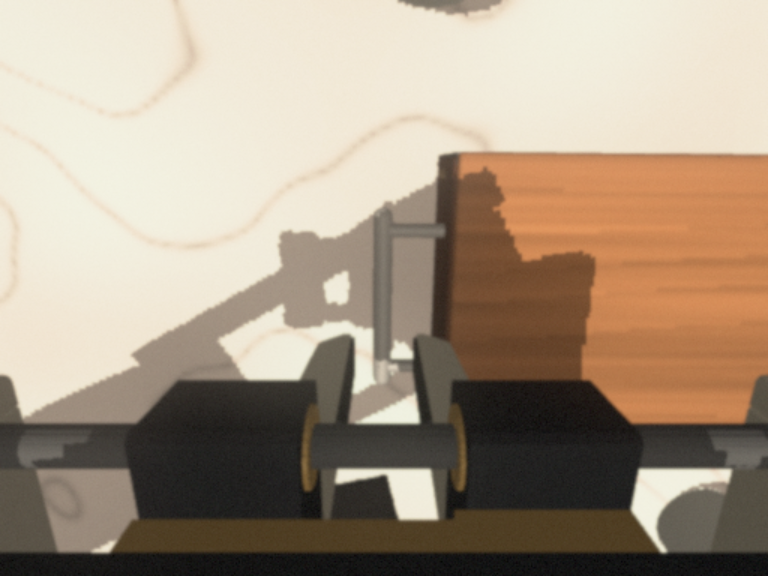

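Request:
{"name": "carry_out", "arguments": {"motion": [0.001, 0.04, -0.001, 0, 0, 0, -0.48, 0, 0.035, 0, 0, 0, 0, -0.48, 0, 0.02, 0, 0, 0, 0, -0.48, 0, 0.004, 0, 0, 0, 0, -0.48, 0, 0, 0, 0, 0, 0, -0.48]}}

```text
t: 3.45
tool_pos: [0.5686, 0.2771, 0.0584]
orientation: [-1.134, 1.282, -1.297]
force: [-2.4, 1.2, -2.5]
opening: 0.0243
```

```bash
python3 - <<'E'
from h import *
go([.5605,.2766,.048])
E
```

```text
t 3.45 p [0.5686 0.2771 0.0584] open 0.0243 F [-2.4  1.2 -2.5] shift tool [ 0.0015  0.0102 -0.0082]
z-axis yaw -6.58 y axis [ 0.0191  0.0054 -0.9998]
```

```bash
python3 - <<'E'
from h import *
s=robot.read_state();print(s["force"],s["wrist_torque"],s["tool_pos"],s["dq"].round(3))
im=imaging.read_camera("wrist"); cv2.imwrite("pics/w3.png",cv2.resize(im,None,fx=1.5,fy=1.5))
im=imaging.read_camera("side"); crop(im,170,200,290,290,6,"sd3.png")
go([.5605,.2766,.048])
E
```

```text
[-2.43131029  1.16574356 -2.45334062] [0.12563956 0.49107715 0.00815761] [0.56860078 0.2771088  0.05838078] [-0.005 -0.004 -0.003  0.003  0.014 -0.002]
t 3.55 p [0.5686 0.2772 0.0588] open 0.0243 F [-4.  -0.4 -3.1] shift tool [ 0.0016  0.0106 -0.0082]
z-axis yaw -6.57 y axis [ 0.0195  0.0054 -0.9998]
```

View pics/w3.png

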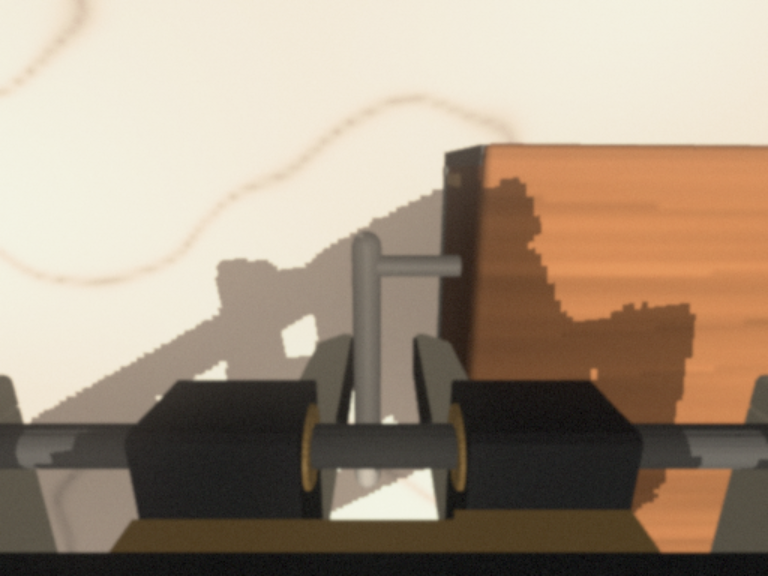

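View pics/sd3.png

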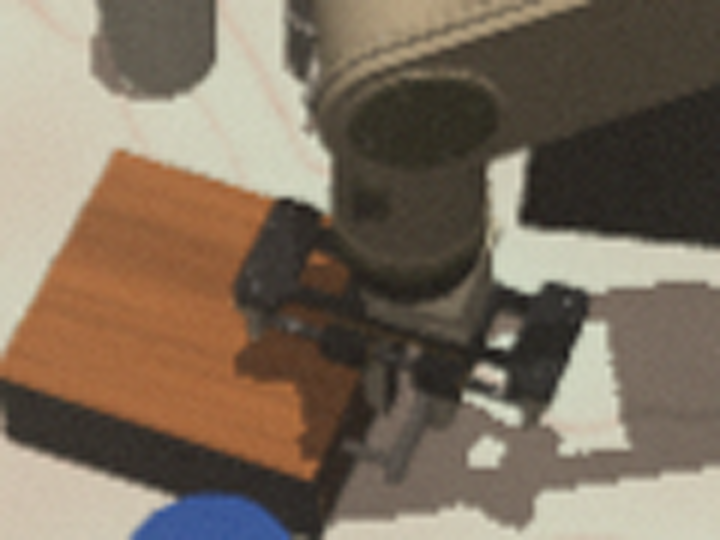

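Request:
{"name": "carry_out", "arguments": {"motion": [0, 0, -0.008, -1.1, 0, -0.4, -0.48, 0, 0.006, -0.001, 0, 0, 0, -0.48, 0, 0.004, 0, 0, 0, 0, -0.7, 0, 0, 0, 0, 0, 0, -1, 0, 0, 0, 0, 0, 0, -1]}}

```text
t: 4.05
tool_pos: [0.5623, 0.2794, 0.0532]
orientation: [-1.147, 1.291, -1.293]
force: [-5.3, -0.3, 2.7]
opening: 0.0101
```

```bash
python3 - <<'E'
from h import *
go([.5605,.2766,.048])
E
```

```text
t 4.05 p [0.5623 0.2794 0.0532] open 0.0101 F [-5.3 -0.3  2.7] shift tool [ 0.003   0.0052 -0.0015]
z-axis yaw -6.57 y axis [ 0.0053  0.003  -1.    ]
```

Request:
{"name": "carry_out", "arguments": {"motion": [0, 0, -0.03, 0, 0, 0, -1, 0, 0, -0.035, 0, 0, 0, -1, 0, 0, -0.035, 0, 0, 0, -1, 0, 0, -0.035, 0, 0, 0, -1, 0, 0, -0.025, 0, 0, 0, -1]}}

```text
t: 4.55
tool_pos: [0.4064, 0.2975, 0.0535]
orientation: [-1.133, 1.286, -1.3]
force: [2.4, 0.1, -0.5]
opening: 0.0097
```

```bash
python3 - <<'E'
from h import *
go(np.array([.5605,.2766,.05])-.16*np.array([.993,-.1175,0]))
E
```

```text
t 4.55 p [0.4064 0.2975 0.0535] open 0.0097 F [ 2.4  0.1 -0.5] shift tool [ 0.0027  0.0034 -0.0046]
z-axis yaw -6.83 y axis [ 0.0175  0.005  -0.9998]
```

Request:
{"name": "carry_out", "arguments": {"motion": [0, 0, -0.004, 0, 0, 0, -1, 0, 0, 0, 0, 0, 0, -1, 0, 0, 0, 0, 0, 0, -0.48, 0, 0, 0, 0, 0, 0, -0.48, 0, -0.02, 0, -1, 0, -0.3, -0.48]}}

```text
t: 5.05
tool_pos: [0.4003, 0.297, 0.0716]
orientation: [-1.154, 1.297, -1.294]
force: [0.0, 0.2, -1.4]
opening: 0.0234
```

Request:
{"name": "carry_out", "arguments": {"motion": [0, -0.04, 0, 0, 0, 0, -0.48, 0, -0.045, 0.01, 0, -2, 0, -0.2, 0, -0.045, 0.02, 0, -8, 0, 0, 0, -0.02, 0.02, 0, -8.5, 0, 0, 0, 0, 0, 0, -8.5, 0, 0]}}

```text
t: 5.55
tool_pos: [0.4573, 0.2941, 0.23]
orientation: [-1.358, 0.94, -0.94]
force: [-0.6, -0.2, 0.0]
opening: 0.0458
```

```bash
python3 - <<'E'
from h import *
go([.5,.29,.2])
im=imaging.read_camera("wrist"); cv2.imwrite("pics/w4.png",cv2.resize(im,None,fx=1.5,fy=1.5))
for d in models.outline_of("wrist","key")[:2]:print(d["confidence"],d["pixel"],ray("wrist",d["pixel"],.042))
E
```

```text
t 5.55 p [0.4573 0.2941 0.23  ] open 0.0458 F [-0.6 -0.2  0. ] shift tool [0.0189 0.03   0.0385]
z-axis yaw 20.63 y axis [-3.e-04  5.e-04 -1.e+00]
0.96 [286.3, 195.5] [[0.49833111 0.28450853 0.042     ]]
0.42 [291.6, 188.3] [[0.50089715 0.29514953 0.042     ]]
```

View pics/w4.png

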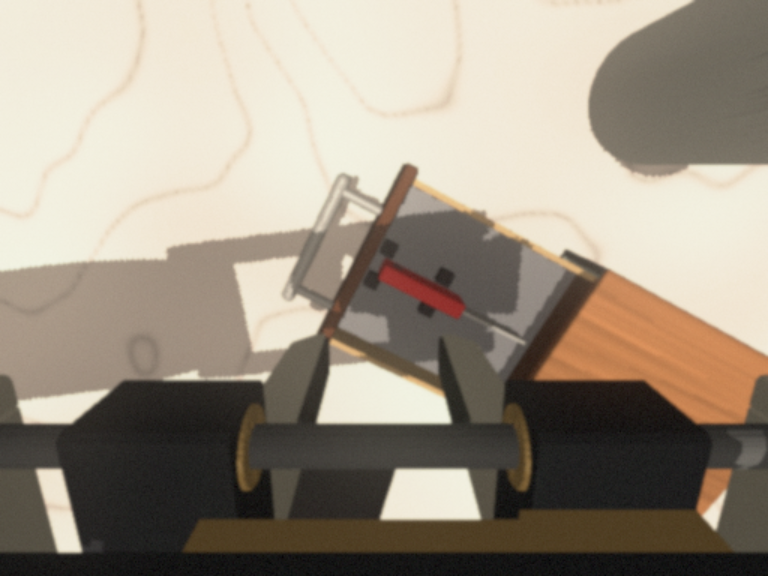

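```bash
python3 - <<'E'
from h import *
im=cv2.resize(cv2.imread("pics/w4.png"),None,fx=1,fy=1)
b,g,r=[im[...,i].astype(int) for i in range(3)]
mk=((r>70)&(r>2.2*g)&(r>2.2*b)).astype(np.uint8)
n,l,st,ce=cv2.connectedComponentsWithStats(mk)
i=1+np.argmax(st[1:,4]); print(st[i],ce[i])
m=cam("wrist")
ys,xs=np.where(l==i)
P=ray("wrist",np.c_[xs,ys]/1.5,.042,m)
c,(w,h),a=cv2.minAreaRect((P[:,:2]*1000).astype(np.float32)); print(c,w,h,a)
print(ray("wrist",np.array([[385,265],[461,306],[525,342]])/1.5,.042,m))
E
```

```text
[ 379  265   85   53 1610] [422.81055901 290.58509317]
(491.92681884765625, 284.8204650878906) 17.089963912963867 73.9447250366211 83.43067169189453
[[0.45639933 0.29387272 0.042     ]
 [0.52654927 0.2834529  0.042     ]
 [0.5892025  0.273029   0.042     ]]
```

Request:
{"name": "carry_out", "arguments": {"motion": [0.018, 0.01, 0.025, 0, -8.5, 0, 0, 0, 0.02, 0, 0, -8.5, 0, 0, 0, 0.02, 0, 0, -8.5, 0, 0, 0, 0.02, 0, 0, -8.5, 0, 0, 0, 0, 0, 0, -8.5, 0, 0]}}

```text
t: 6.15
tool_pos: [0.4852, 0.2837, 0.1508]
orientation: [-1.543, 0.381, -0.368]
force: [-0.9, -0.3, -0.2]
opening: 0.0465
```

```bash
python3 - <<'E'
from h import *
go([.487,.2865,.13])
E
```

```text
t 6.15 p [0.4852 0.2837 0.1508] open 0.0465 F [-0.9 -0.3 -0.2] shift tool [0.0004 0.0207 0.0035]
z-axis yaw 62.66 y axis [-0.0087 -0.003  -1.    ]
```

Request:
{"name": "carry_out", "arguments": {"motion": [0, 0, 0.003, 0, -8.5, 0, 0, 0, 0, 0, 0, -8.5, 0, 0, 0, 0, 0, 0, -3.5, 0, 0, 0, 0, 0, 0, 0, 0, 0, 0, 0, 0, 0, 0, 0, 0]}}

```text
t: 6.65
tool_pos: [0.4831, 0.2837, 0.1428]
orientation: [-1.578, 0.116, -0.084]
force: [-0.5, 0.5, -0.1]
opening: 0.0463
```

```bash
python3 - <<'E'
from h import *
go([.487,.2865,.13])
im=imaging.read_camera("wrist"); cv2.imwrite("pics/w5.png",cv2.resize(im,None,fx=1.5,fy=1.5))
im=cv2.imread("pics/w5.png")
b,g,r=[im[...,i].astype(int) for i in range(3)]
mk=((r>70)&(r>2.2*g)&(r>2.2*b)).astype(np.uint8)
n,l,st,ce=cv2.connectedComponentsWithStats(mk)
i=1+np.argmax(st[1:,4]); print(st[i],ce[i])
m=cam("wrist")
ys,xs=np.where(l==i)
P=ray("wrist",np.c_[xs,ys]/1.5,.042,m)
print(cv2.minAreaRect((P[:,:2]*1000).astype(np.float32)))
E
```

```text
t 6.65 p [0.4831 0.2837 0.1428] open 0.0463 F [-0.5  0.5 -0.1] shift tool [0.0038 0.0126 0.0034]
z-axis yaw 82.71 y axis [-0.0205 -0.0086 -0.9998]
[ 376  253   22  121 2502] [386.80535572 313.3764988 ]
((494.0031433105469, 283.22528076171875), (13.000835418701172, 77.37093353271484), 83.19261169433594)
```

View pics/w5.png

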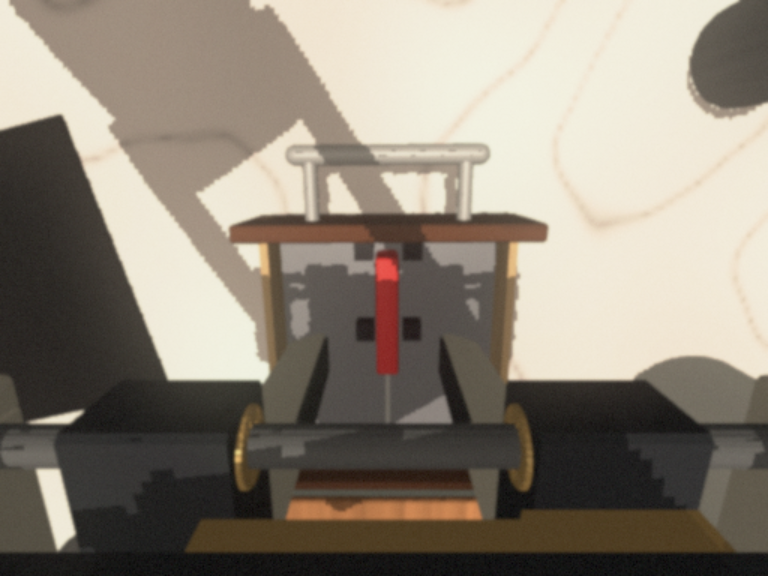

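Request:
{"name": "carry_out", "arguments": {"motion": [0.006, 0.01, 0.001, 0.6, -0.5, -1.1, -0.1, 0, 0.03, 0, 0, 0, 0, -0.1, 0, 0.02, 0, 0, 0, 0, -0.1, 0, 0, 0, 0, 0, 0, -0.1, 0, 0, 0, 0, 0, 0, -0.1]}}

```text
t: 7.2
tool_pos: [0.49, 0.284, 0.082]
orientation: [-1.568, 0.102, -0.106]
force: [-0.0, 1.2, 0.0]
opening: 0.042
```

```bash
python3 - <<'E'
from h import *
s,p,A=go([.489,.284,.036])
e=A.T@np.array([0,0,-1]); print("fix rot deg x,z", np.degrees([e[2],-e[0]]).round(2))
E
```

```text
t 7.2 p [0.49  0.284 0.082] open 0.042 F [-0.   1.2  0. ] shift tool [-0.001   0.046  -0.0002]
z-axis yaw 82.4 y axis [ 2.2e-03  5.0e-04 -1.0e+00]
fix rot deg x,z [-0.05  0.12]
```

Request:
{"name": "carry_out", "arguments": {"motion": [-0.001, 0.02, 0, 0, -0.8, 0, -0.1, 0, 0.016, 0, 0, 0, 0, -0.1, 0, 0.008, 0, 0, 0, 0, -0.1, 0, 0, 0, 0, 0, 0, -0.5, 0, 0, 0, 0, 0, 0, -1]}}

```text
t: 7.7
tool_pos: [0.4922, 0.2857, 0.0413]
orientation: [-1.565, 0.09, -0.102]
force: [0.4, -0.1, 0.6]
opening: 0.0305
```

Request:
{"name": "carry_out", "arguments": {"motion": [0, 0, 0, 0, 0, 0, -1, 0, 0, 0, 0, 0, 0, -1, 0, -0.02, 0, 0, 0, 0, -1, 0, -0.04, 0, 0, 0, 0, -1, 0, -0.04, 0, 0, 0, 0, -1], "squeeze": 30}}

```text
t: 8.2
tool_pos: [0.4875, 0.2834, 0.1387]
orientation: [-1.57, 0.099, -0.095]
force: [1.1, 0.3, -0.6]
opening: 0.0134
```

```bash
python3 - <<'E'
from h import *
s,p,A=go([.44,.01,.15])
e=A.T@np.array([0,0,-1]); print("fix rot deg x,z", np.degrees([e[2],-e[0]]).round(2))
im=imaging.read_camera("wrist"); cv2.imwrite("pics/w6.png",cv2.resize(im,None,fx=1.5,fy=1.5))
E
```

```text
t 8.2 p [0.4875 0.2834 0.1387] open 0.0134 F [ 1.1  0.3 -0.6] shift tool [-0.0135 -0.0107 -0.2772]
z-axis yaw 82.92 y axis [-0.0023 -0.0016 -1.    ]
fix rot deg x,z [ 0.11 -0.12]
```

View pics/w6.png

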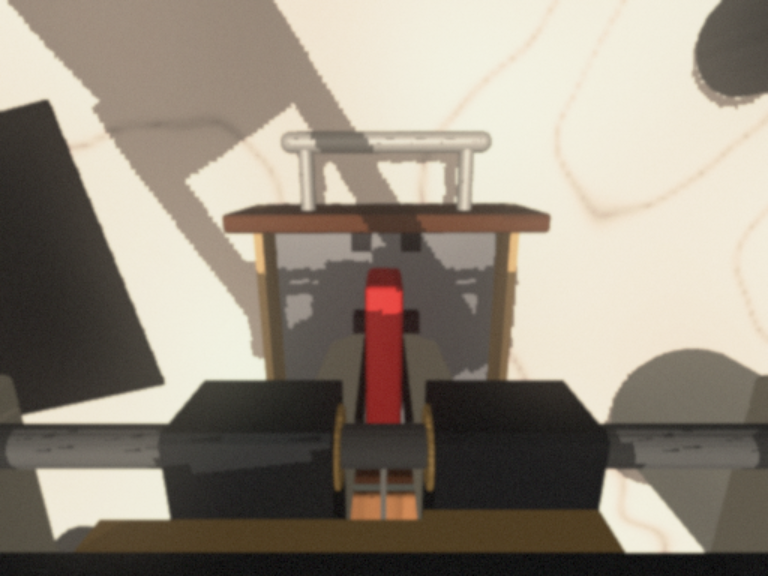

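Request:
{"name": "carry_out", "arguments": {"motion": [-0.003, 0, -0.05, 0, -2, 0, -1, -0.005, 0, -0.05, 0, -2, 0, -1, -0.007, 0, -0.05, 0, -2, 0, -1, -0.008, 0, -0.05, 0, -2, 0, -1, -0.01, 0, -0.05, 0, -2, 0, -1]}}

```text
t: 8.75
tool_pos: [0.4494, 0.0406, 0.1514]
orientation: [-1.564, -0.069, 0.036]
force: [0.3, -0.8, -1.1]
opening: 0.0136
```

```bash
python3 - <<'E'
from h import *
s,p,A=go([.445,.01,.06])
e=A.T@np.array([0,0,-1]); print("fix rot deg x,z", np.degrees([e[2],-e[0]]).round(2))
im=imaging.read_camera("wrist"); cv2.imwrite("pics/w7.png",cv2.resize(im,None,fx=1.5,fy=1.5))
E
```

```text
t 8.75 p [0.4494 0.0406 0.1514] open 0.0136 F [ 0.3 -0.8 -1.1] shift tool [-0.0084  0.0911 -0.0308]
z-axis yaw 93.84 y axis [ 0.0206  0.0073 -0.9998]
fix rot deg x,z [-0.34  1.21]
```

View pics/w7.png

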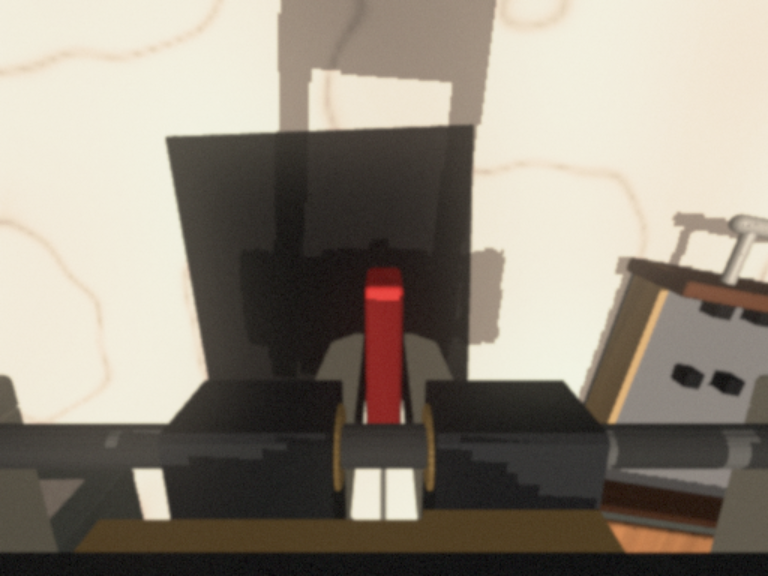

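```bash
python3 - <<'E'
from h import *
m=cam("wrist")
c=ray("wrist",np.array([[168,138],[473,125],[208,378],[467,378]])/1.5,.003,m); print(c)
d=c[1]-c[0]; print(np.linalg.norm(d)); y=d/np.linalg.norm(d); x=np.array([y[1],-y[0],0]); print("ctr",(c[0]+c[1])/2+.1*x, np.degrees(np.arctan2(x[1],x[0])))
E
```

```text
[[ 0.36837957 -0.11083801  0.003     ]
 [ 0.34747264  0.08522409  0.003     ]
 [ 0.54158652 -0.09441583  0.003     ]
 [ 0.52867406  0.10385441  0.003     ]]
0.19717364433351456
ctr [ 0.45736236 -0.00220365  0.003     ] 6.0866916289522575
```

Request:
{"name": "carry_out", "arguments": {"motion": [-0.008, 0.02, -0.045, -0.3, -2, 1.2, -1, 0, 0.03, -0.005, 0, 0, 0, -1, 0, 0.03, 0, 0, 0, 0, -1, 0, 0.015, 0, 0, 0, 0, -1, 0, 0, 0, 0, 0, 0, -1]}}

```text
t: 9.3
tool_pos: [0.4476, -0.0166, 0.0597]
orientation: [-1.576, -0.08, 0.067]
force: [-1.0, -0.2, -1.3]
opening: 0.014
```

```bash
cat >> h.py <<'E'
def tgo(target,yaw=None):
    s,p,A=go(target); e=A.T@np.array([0,0,-1]); print("fix rot deg x,z", np.degrees([e[2],-e[0]]).round(2)); return s,p,A
E
python3 - <<'E'
from h import *
tgo([.445,-.01,.034])
E
```

```text
t 9.3 p [ 0.4476 -0.0166  0.0597] open 0.014 F [-1.  -0.2 -1.3] shift tool [-0.0022  0.0256  0.007 ]
z-axis yaw 95.37 y axis [ 0.0084 -0.0062 -0.9999]
fix rot deg x,z [0.4  0.44]
```

Request:
{"name": "carry_out", "arguments": {"motion": [0, 0.012, 0.004, 0.4, 0, 0.4, -1, 0, 0.008, 0, 0, 0, 0, -1, 0, 0.003, 0, 0, 0, 0, -1, 0, 0, 0, 0, 0, 0, -1, 0, 0, 0, 0, 0, 0, -1]}}

```text
t: 9.8
tool_pos: [0.4496, -0.0118, 0.0378]
orientation: [-1.569, -0.078, 0.071]
force: [-0.1, 0.4, -1.2]
opening: 0.0138
```

```bash
python3 - <<'E'
from h import *
tgo([.445,-.01,.034])
im=imaging.read_camera("wrist"); cv2.imwrite("pics/w8.png",cv2.resize(im,None,fx=1.5,fy=1.5))
E
```

```text
t 9.8 p [ 0.4496 -0.0118  0.0378] open 0.0138 F [-0.1  0.4 -1.2] shift tool [-0.0044  0.0038  0.0022]
z-axis yaw 95.44 y axis [ 4.4e-03  2.0e-04 -1.0e+00]
fix rot deg x,z [0.01 0.25]
```

View pics/w8.png

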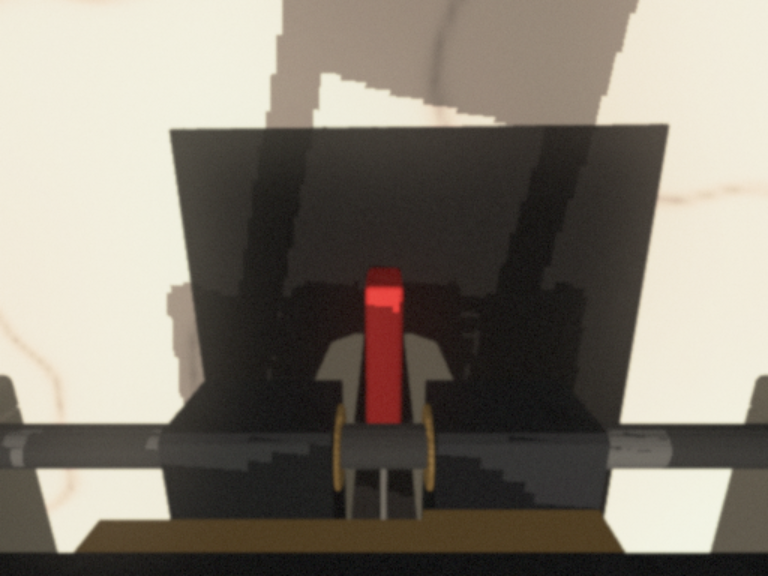

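Request:
{"name": "carry_out", "arguments": {"motion": [0, 0.003, 0, 0, 0, 0.2, -1, 0, 0.002, 0, 0, 0, 0, -1, 0, 0.001, 0, 0, 0, 0, -1, 0, 0, 0, 0, 0, 0, -1, 0, 0, 0, 0, 0, 0, -1]}}

```text
t: 10.35
tool_pos: [0.4511, -0.012, 0.0342]
orientation: [-1.57, -0.077, 0.072]
force: [0.6, 0.1, -1.3]
opening: 0.0137
```

Request:
{"name": "carry_out", "arguments": {"motion": [0, 0.002, 0, 0, 0, 0, -1, 0, 0.002, 0, 0, 0, 0, -1, 0, 0.0, 0, 0, 0, 0, -1, 0, 0, 0, 0, 0, 0, -1, 0, 0, 0, 0, 0, 0, -1]}}

```text
t: 10.85
tool_pos: [0.452, -0.0122, 0.034]
orientation: [-1.571, -0.077, 0.073]
force: [0.1, 0.3, -0.9]
opening: 0.0139
```

Request:
{"name": "carry_out", "arguments": {"motion": [-0.002, 0.005, 0, 0, 0, 0, -1, 0, 0.002, 0, 0, 0, 0, -1, 0, 0.0, 0, 0, 0, 0, -1, 0, 0, 0, 0, 0, 0, -0.6, 0, 0, 0, 0, 0, 0, -0.6]}}

```text
t: 11.35
tool_pos: [0.4531, -0.0122, 0.0319]
orientation: [-1.57, -0.081, 0.069]
force: [-1.0, -0.3, -1.1]
opening: 0.0185
```

```bash
python3 - <<'E'
from h import *
tgo([.445,-.01,.034])
im=imaging.read_camera("wrist"); cv2.imwrite("pics/w9.png",cv2.resize(im,None,fx=1.5,fy=1.5))
E
```

```text
t 11.35 p [ 0.4531 -0.0122  0.0319] open 0.0185 F [-1.  -0.3 -1.1] shift tool [-0.0079 -0.0021  0.003 ]
z-axis yaw 95.47 y axis [ 7.7e-03 -5.0e-04 -1.0e+00]
fix rot deg x,z [0.07 0.44]
```

View pics/w9.png

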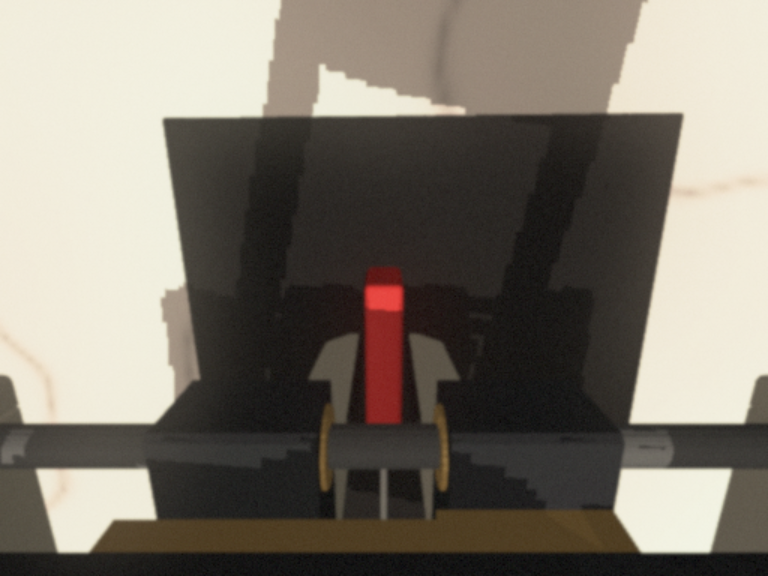

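Request:
{"name": "carry_out", "arguments": {"motion": [0, 0, 0, 0, 0, 0, 0.7, 0, 0, 0, 0, 0, 0, 0.7, 0, -0.012, 0, 0, 0, 0.4, 0.7, 0, 0, 0, 0, 0, 0, 0.7, 0, 0, 0, 0, 0, 0, 0.7]}}

```text
t: 11.9
tool_pos: [0.4519, -0.0121, 0.0424]
orientation: [-1.57, -0.073, 0.076]
force: [-0.2, 0.1, 0.9]
opening: 0.0539
```

```bash
python3 - <<'E'
from h import *
tgo([.45,-.01,.043])
E
```

```text
t 11.9 p [ 0.4519 -0.0121  0.0424] open 0.0539 F [-0.2  0.1  0.9] shift tool [-0.0017 -0.0006  0.0023]
z-axis yaw 95.46 y axis [-1.7e-03 -8.0e-04 -1.0e+00]
fix rot deg x,z [ 0.04 -0.1 ]
```

Request:
{"name": "carry_out", "arguments": {"motion": [0, 0, 0, 0, 0, 0, 0.7, 0, 0, 0, 0, 0, 0, 0.7, 0, 0, 0.01, 0, 0, 0, 0.7, 0, 0, 0.01, 0, 0, 0, 0.7, 0, 0, 0.01, 0, 0, 0, 0.7]}}

```text
t: 12.4
tool_pos: [0.448, 0.0191, 0.0409]
orientation: [-1.57, -0.071, 0.075]
force: [-0.3, -0.6, 0.4]
opening: 0.0791
```

Request:
{"name": "carry_out", "arguments": {"motion": [0, 0, 0.01, 0, 0, 0, 0.7, 0, 0, 0.01, 0, 0, 0, 0.7, 0, 0, 0.01, 0, 0, 0, 0.7, 0, 0, 0, 0, 0, 0, 0.7, 0, 0, 0, 0, 0, 0, 0.7]}}

```text
t: 12.9
tool_pos: [0.4444, 0.0544, 0.0408]
orientation: [-1.57, -0.074, 0.079]
force: [0.9, -0.2, -0.3]
opening: 0.0788
```

```bash
python3 - <<'E'
from h import *
tgo([.45,-.01,.043])
im=imaging.read_camera("wrist"); cv2.imwrite("pics/w10.png",cv2.resize(im,None,fx=1.5,fy=1.5))
E
```

```text
t 12.9 p [0.4444 0.0544 0.0408] open 0.0788 F [ 0.9 -0.2 -0.3] shift tool [-0.0006 -0.0022 -0.0647]
z-axis yaw 95.56 y axis [-3.2e-03 -2.0e-04 -1.0e+00]
fix rot deg x,z [-0.01 -0.18]
```

View pics/w10.png

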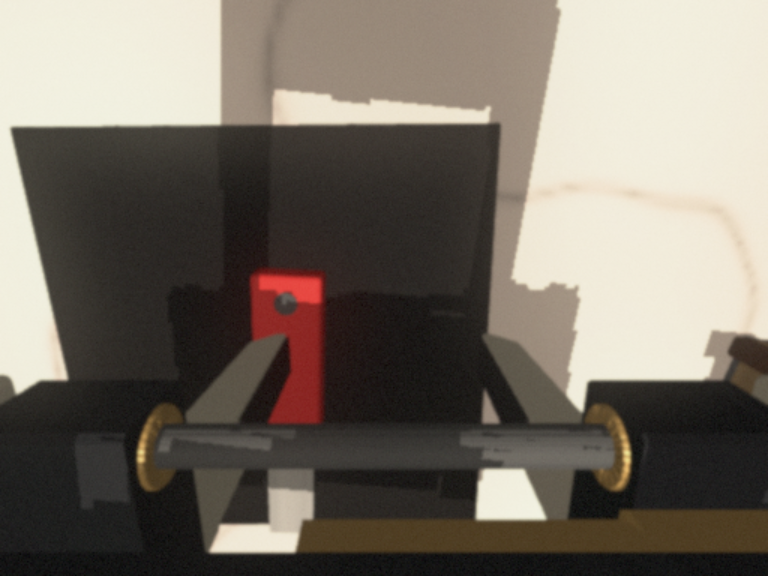

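Request:
{"name": "carry_out", "arguments": {"motion": [0, -0.02, 0, 0, 0, 0, 0.7, 0, -0.04, 0, 0, 0, 0, 0.3, 0, -0.03, -0.04, 0, 0, 0, 0.1, 0, 0, -0.015, 0, 0, 0, 0.1, 0, 0, 0, 0, 0, 0, 0.1]}}

```text
t: 13.45
tool_pos: [0.4491, -0.003, 0.1333]
orientation: [-1.571, -0.072, 0.081]
force: [0.6, 0.4, -0.4]
opening: 0.0531
```

```bash
python3 - <<'E'
from h import *
s,p,A=tgo([.45,0,.1])
im=imaging.read_camera("wrist"); cv2.imwrite("pics/w11.png",cv2.resize(im,None,fx=1.5,fy=1.5))
im=cv2.imread("pics/w11.png")
b,g,r=[im[...,i].astype(int) for i in range(3)]
mk=((r>50)&(r>2.2*g)&(r>2.2*b)).astype(np.uint8)
n,l,st,ce=cv2.connectedComponentsWithStats(mk)
i=1+np.argmax(st[1:,4]); print(st[i],ce[i])
m=cam("wrist")
ys,xs=np.where(l==i)
P=ray("wrist",np.c_[xs,ys]/1.5,.017,m)
print(cv2.minAreaRect((P[:,:2]*1000).astype(np.float32)))
E
```

```text
t 13.45 p [ 0.4491 -0.003   0.1333] open 0.0531 F [ 0.6  0.4 -0.4] shift tool [0.0014 0.0333 0.003 ]
z-axis yaw 95.59 y axis [-0.0056 -0.0017 -1.    ]
fix rot deg x,z [ 0.06 -0.33]
[ 381  237   56  118 5404] [407.41321244 295.22594375]
((453.6858215332031, 13.412406921386719), (78.0126724243164, 32.18448257446289), 2.4175496101379395)
```

View pics/w11.png

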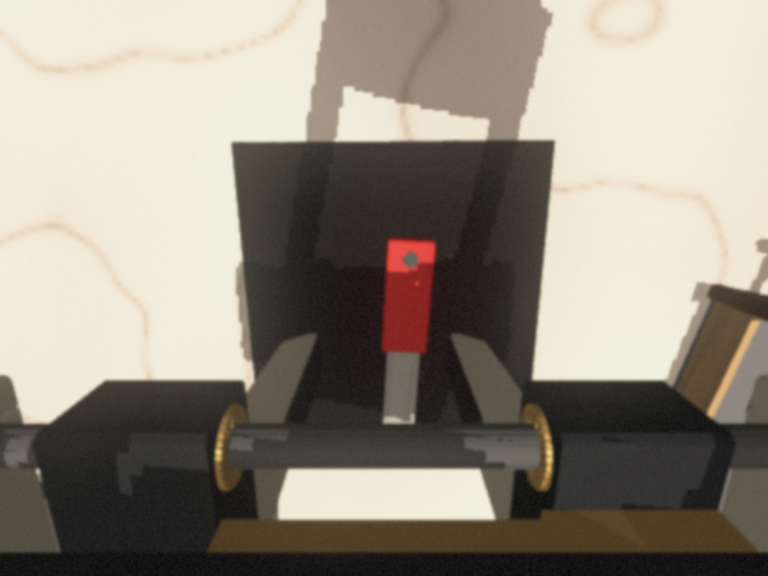

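Request:
{"name": "carry_out", "arguments": {"motion": [0.026, 0.02, 0.015, 0, 3.2, -0.3, 0.1, 0, 0.03, 0, 0, 0, 0, 0.1, 0, 0.02, 0, 0, 0, 0, 0.1, 0, 0.01, 0, 0, 0, 0, 0.1, 0, 0, 0, 0, 0, 0, 0.1]}}

```text
t: 14.0
tool_pos: [0.4733, 0.0179, 0.0491]
orientation: [-1.57, -0.029, 0.03]
force: [-0.2, 0.4, -0.3]
opening: 0.0506
```

```bash
python3 - <<'E'
from h import *
s,p,A=tgo([.475,.0143,.026])
E
```

```text
t 14.0 p [0.4733 0.0179 0.0491] open 0.0506 F [-0.2  0.4 -0.3] shift tool [ 0.0015  0.0231 -0.0037]
z-axis yaw 92.15 y axis [-1.1e-03  2.0e-04 -1.0e+00]
fix rot deg x,z [-0.01 -0.07]
```

Request:
{"name": "carry_out", "arguments": {"motion": [0.001, 0.01, -0.004, 0, 0, 0, 0.1, 0, 0.008, 0, 0, 0, 0, 0.1, 0, 0.004, 0, 0, 0, 0, 0.1, 0, 0, 0, 0, 0, 0, 0.1, 0, 0, 0, 0, 0, 0, 0.1]}}

```text
t: 14.5
tool_pos: [0.4756, 0.0138, 0.0272]
orientation: [-1.571, -0.03, 0.029]
force: [-0.0, 0.7, 0.0]
opening: 0.0514
```

```bash
python3 - <<'E'
from h import *
s,p,A=tgo([.475,.0143,.026])
E
```

```text
t 14.5 p [0.4756 0.0138 0.0272] open 0.0514 F [-0.   0.7  0. ] shift tool [-0.0006  0.0012  0.0005]
z-axis yaw 92.15 y axis [ 1.e-03  1.e-04 -1.e+00]
fix rot deg x,z [-0.    0.06]
```

Request:
{"name": "carry_out", "arguments": {"motion": [0, 0.002, 0, 0, 0, 0, -0.2, 0, 0, 0, 0, 0, 0, -0.5, 0, 0, 0, 0, 0, 0, -1, 0, 0, 0, 0, 0, 0, -1, 0, 0, 0, 0, 0, 0, -1], "squeeze": 55}}

```text
t: 15.0
tool_pos: [0.4767, 0.0137, 0.0264]
orientation: [-1.571, -0.032, 0.027]
force: [-0.0, -0.3, 0.4]
opening: 0.0293
```

Request:
{"name": "carry_out", "arguments": {"motion": [0, 0, 0, 0, 0, 0, -1, 0, -0.02, 0, 0, 0, 0, -1, 0, -0.04, 0, 0, 0, 0, -1, 0, -0.05, 0, 0, 0, 0, -1, 0, -0.03, 0, 0, 0, 0, -1]}}

```text
t: 15.5
tool_pos: [0.4707, 0.0141, 0.1639]
orientation: [-1.569, -0.021, 0.038]
force: [1.5, 0.3, -0.3]
opening: 0.0293
```

```bash
python3 - <<'E'
from h import *
s,p,A=tgo([.475,-.2,.2])
im=imaging.read_camera("wrist"); cv2.imwrite("pics/w12.png",cv2.resize(im,None,fx=1.5,fy=1.5))
im=imaging.read_camera("scene"); crop(im,150,130,350,280,4,"sc12.png")
E
```

```text
t 15.5 p [0.4707 0.0141 0.1639] open 0.0293 F [ 1.5  0.3 -0.3] shift tool [-0.0041 -0.0364 -0.2141]
z-axis yaw 92.14 y axis [-0.011   0.001  -0.9999]
fix rot deg x,z [-0.08 -0.63]
```

View pics/w12.png

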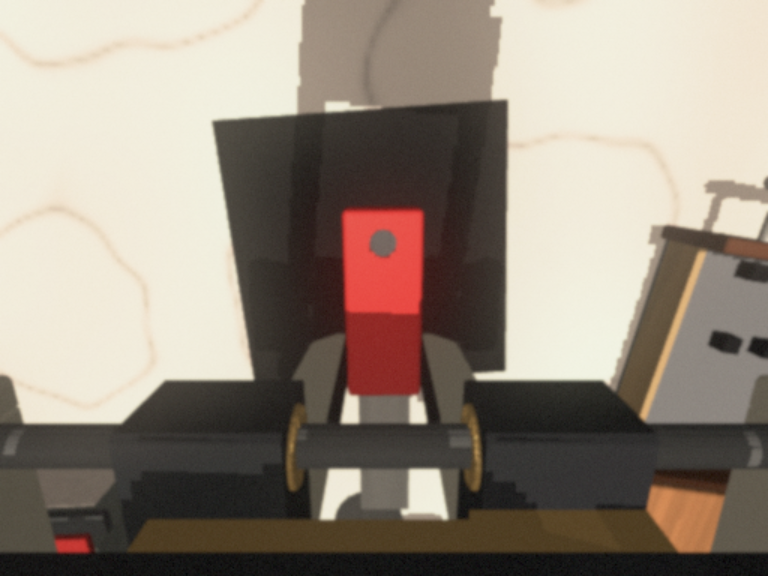

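View pics/sc12.png

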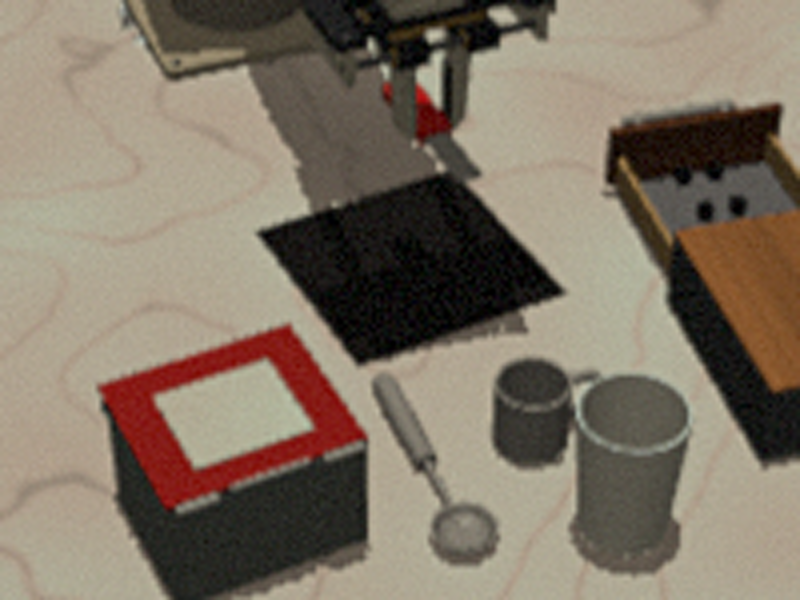

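Request:
{"name": "carry_out", "arguments": {"motion": [0.035, -0.03, -0.04, 0, -0.6, 0, -1, 0.04, -0.03, -0.05, 0, -0.6, 0, -1, 0.04, -0.02, -0.05, 0, -0.6, -0.6, -1, 0.04, -0.02, -0.05, 0, -0.6, 0, -1, 0.03, 0, -0.04, 0, -0.6, 0, -1]}}

```text
t: 16.1
tool_pos: [0.6299, -0.1605, 0.2344]
orientation: [-1.565, -0.074, 0.081]
force: [1.7, -0.4, -0.2]
opening: 0.0292
```

```bash
python3 - <<'E'
from h import *
s,p,A=tgo([.66,-.22,.26])
im=imaging.read_camera("wrist"); cv2.imwrite("pics/w13.png",cv2.resize(im,None,fx=1.5,fy=1.5))
E
```

```text
t 16.1 p [ 0.6299 -0.1605  0.2344] open 0.0292 F [ 1.7 -0.4 -0.2] shift tool [ 0.024  -0.0261 -0.0621]
z-axis yaw 95.68 y axis [-0.0048  0.0046 -1.    ]
fix rot deg x,z [-0.29 -0.25]
```

View pics/w13.png

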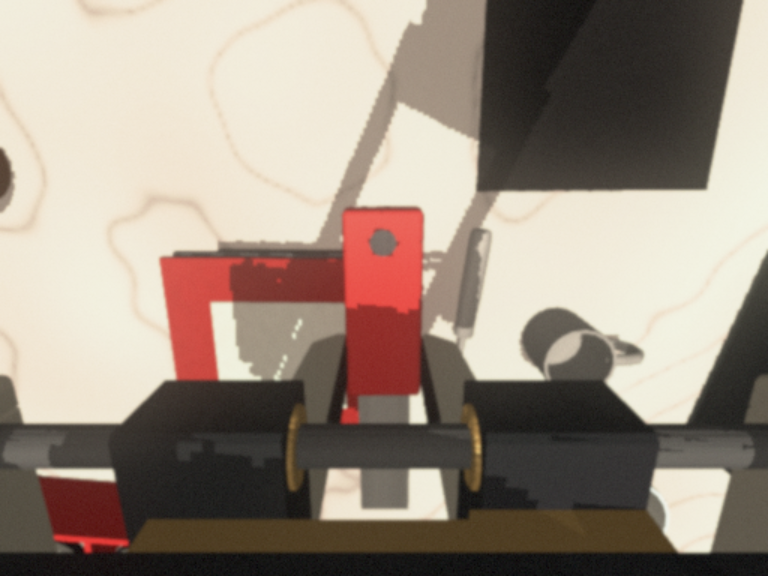

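```bash
python3 - <<'E'
from h import *
s,p,A=tool(); m=cam("wrist")
for z in (.105,.110):
    c=ray("wrist",np.array([[162,258],[345,258.5],[176,380]])/1.5,z,m); d=c[1]-c[0]; d2=c[2]-c[0]
    print(z,c.round(4), "front yaw",np.degrees(np.arctan2(-d[0],d[1])).round(2),"side yaw",np.degrees(np.arctan2(d2[1],d2[0])).round(2))
for t in ([-.061,.009,0],[-.061,.009,.015],[.077,.0164,0.011],[.077,.0164,-.011],[.015,.009,.015],[.015,.009,-.015]): print(t,(proj("wrist",p+A@np.array(t),m)*1.5).round(1))
print(ray("wrist",np.array([[478,189],[708,188]])/1.5,.003,m).round(4))
E
```

```text
0.105 [[ 0.6266 -0.3094  0.105 ]
 [ 0.6157 -0.1921  0.105 ]
 [ 0.7132 -0.3032  0.105 ]] front yaw 5.3 side yaw 4.06
0.11 [[ 0.6253 -0.3069  0.11  ]
 [ 0.6147 -0.1917  0.11  ]
 [ 0.7103 -0.3009  0.11  ]] front yaw 5.3 side yaw 4.06
[-0.061, 0.009, 0] [[383.3 207.7]]
[-0.061, 0.009, 0.015] [[424.9 207.7]]
[0.077, 0.0164, 0.011] [[407.  506.1]]
[0.077, 0.0164, -0.011] [[359.8 506.1]]
[0.015, 0.009, 0.015] [[420.  395.7]]
[0.015, 0.009, -0.015] [[346.7 395.7]]
[[ 0.5666 -0.0905  0.003 ]
 [ 0.547   0.1049  0.003 ]]
```

Request:
{"name": "carry_out", "arguments": {"motion": [-0.04, 0, -0.025, -0.3, 0.4, -0.2, -1, -0.045, 0.01, -0.025, 0, 0.3, 0, -1, -0.035, 0.02, -0.025, 0, 0, 0, -1, -0.005, 0.03, 0, 0, 0, 0, -1, 0, 0.02, 0, 0, 0, 0, -1]}}

```text
t: 16.65
tool_pos: [0.5102, -0.2566, 0.1373]
orientation: [-1.567, -0.053, 0.075]
force: [-0.4, 0.4, -1.7]
opening: 0.0293
```

```bash
python3 - <<'E'
from h import *
s,p,A=tgo([.5234,-.2422,.112])
E
```

```text
t 16.65 p [ 0.5102 -0.2566  0.1373] open 0.0293 F [-0.4  0.4 -1.7] shift tool [0.0146 0.0252 0.0132]
z-axis yaw 94.67 y axis [-0.0141  0.0023 -0.9999]
fix rot deg x,z [-0.2 -0.8]
```

Request:
{"name": "carry_out", "arguments": {"motion": [0.012, 0.01, 0.012, -0.2, -0.3, -0.8, -1, 0, 0.01, 0, 0, 0, 0, -1, 0, 0.004, 0, 0, 0, 0, -1, 0, 0, 0, 0, 0, 0, -1, 0, 0, 0, 0, 0, 0, -1]}}

```text
t: 17.15
tool_pos: [0.5149, -0.2422, 0.1026]
orientation: [-1.563, -0.057, 0.076]
force: [-0.0, -0.0, 0.8]
opening: 0.0296
```

```bash
python3 - <<'E'
from h import *
s,p,A=tgo([.5234,-.2422,.112])
im=imaging.read_camera("wrist"); cv2.imwrite("pics/w14.png",cv2.resize(im,None,fx=1.5,fy=1.5))
im=imaging.read_camera("scene"); crop(im,150,150,300,270,5,"sc14.png")
im=imaging.read_camera("side"); crop(im,170,90,320,210,5,"sd14.png")
E
```

```text
t 17.15 p [ 0.5149 -0.2422  0.1026] open 0.0296 F [-0.  -0.   0.8] shift tool [ 0.0084 -0.0095 -0.0007]
z-axis yaw 94.85 y axis [-0.0124  0.0062 -0.9999]
fix rot deg x,z [-0.41 -0.68]
```

View pics/sd14.png

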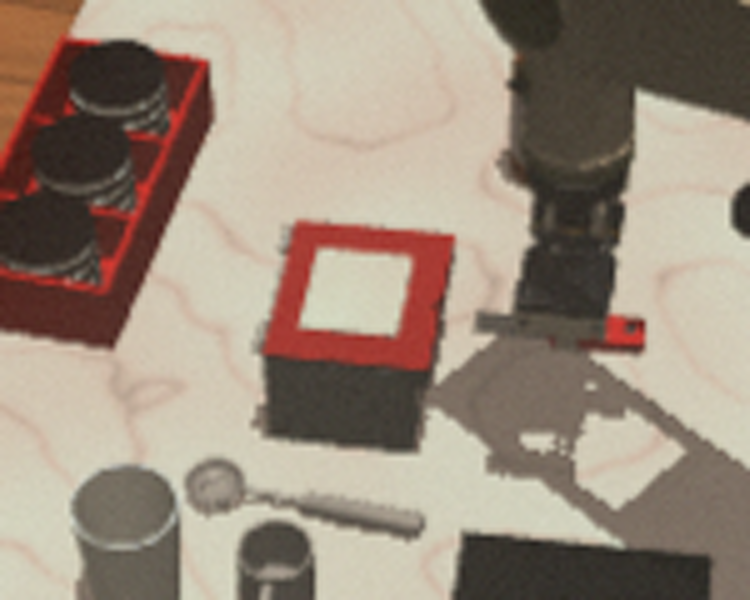

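View pics/sc14.png

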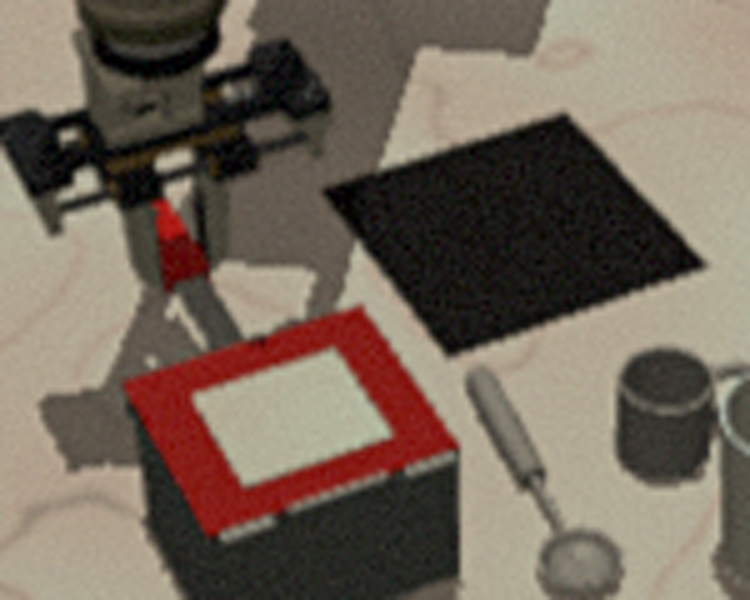

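View pics/w14.png

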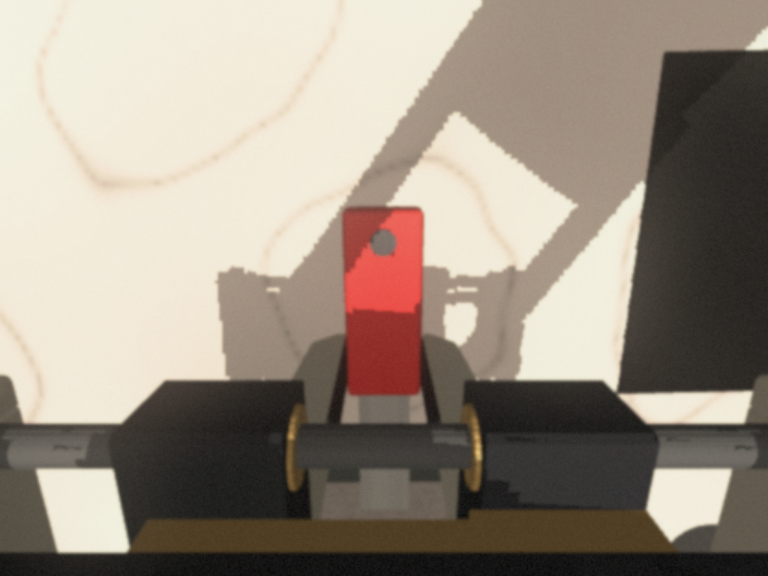

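Request:
{"name": "carry_out", "arguments": {"motion": [0.004, -0.008, -0.001, -0.4, -0.1, -0.7, -1, 0.001, -0.001, 0, 0, 0, 0, -1, 0, 0, 0, 0, 0, 0, -1, 0, 0, 0, 0, 0, 0, -1, 0, 0, 0, 0, 0, 0, -1]}}

```text
t: 17.8
tool_pos: [0.5227, -0.2441, 0.116]
orientation: [-1.573, -0.074, 0.063]
force: [0.3, -0.1, -0.4]
opening: 0.0289
```

```bash
python3 - <<'E'
from h import *
s,p,A=tgo([.5234,-.2422,.112])
m=cam("wrist");K=A.T@R.from_rotvec(imaging.camera_model("wrist")["orientation"]).as_matrix()
tip=p+A@np.array([.077,.0164,0]); print("tip",tip, "sc px",(proj("scene",tip)-[150,150])*5,"side px",(proj("side",tip)-[170,90])*5)
E
```

```text
t 17.8 p [ 0.5227 -0.2441  0.116 ] open 0.0289 F [ 0.3 -0.1 -0.4] shift tool [0.0008 0.004  0.0019]
z-axis yaw 94.96 y axis [ 0.0071 -0.0034 -1.    ]
fix rot deg x,z [0.23 0.39]
tip [ 0.5995171  -0.23750944  0.10010853] sc px [[223.28908457 327.90719627]] side px [[461.28317391 301.32836443]]
```

```bash
python3 - <<'E'
from h import *
for i in range(3):
    im=imaging.read_camera("side"); s,p,A=tool(); print(p.round(4),A[:,1].round(4),s["dq"].round(4))
crop(im,200,110,290,170,8,"sd15.png")
tip=p+A@np.array([.077,.0164,0]);print((proj("side",tip)-[200,110])*8)
E
```

```text
[ 0.5227 -0.2441  0.1159] [ 0.0071 -0.0034 -1.    ] [-0.0005  0.0017  0.0021 -0.0005  0.0004 -0.0001]
[ 0.5226 -0.2441  0.1158] [ 0.0069 -0.0032 -1.    ] [ 0.0001  0.0042  0.0013 -0.0007 -0.0005  0.0002]
[ 0.5225 -0.244   0.1156] [ 0.0066 -0.0031 -1.    ] [-0.0003  0.0015  0.0018  0.0011 -0.0001  0.0017]
[[498.41984731 322.88605747]]
```

View pics/sd15.png

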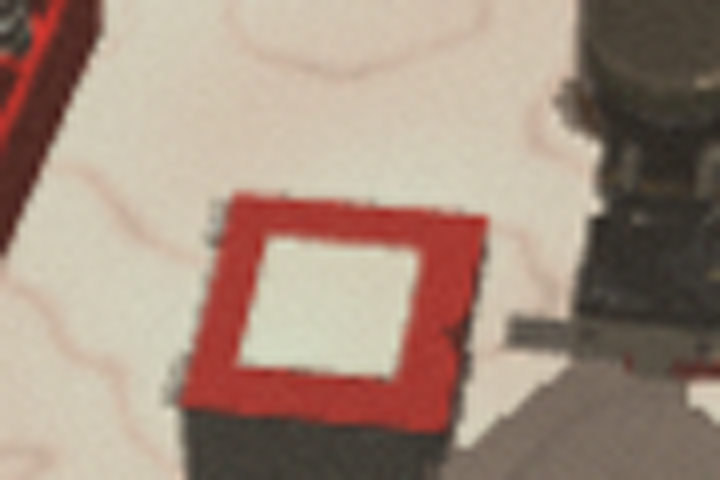

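```bash
python3 - <<'E'
from h import *
c=np.array([[488,218],[447,433],[235,193],[181,406]])
a=ray("side",(c-[10,8])/8+[200,110],.105); print(a.round(4)); print((a[0]+a[1])/2, np.linalg.norm(a[0]-a[1]))
E
```

```text
[[ 0.6263 -0.3083  0.105 ]
 [ 0.6124 -0.1579  0.105 ]
 [ 0.7585 -0.296   0.105 ]
 [ 0.7451 -0.1451  0.105 ]]
[ 0.61934406 -0.23312286  0.105     ] 0.15102831043665546
```

Request:
{"name": "carry_out", "arguments": {"motion": [0, 0.003, 0.001, 0.15, 0, 0.3, -1, 0, 0, 0, 0, 0, 0, -1, 0, 0, 0, 0, 0, 0, -1, 0, 0, 0, 0, 0, 0, -1, 0, 0, 0, 0, 0, 0, -1]}}

```text
t: 18.45
tool_pos: [0.5219, -0.2426, 0.1115]
orientation: [-1.57, -0.067, 0.068]
force: [0.9, 0.4, -0.5]
opening: 0.0295
```

```bash
python3 - <<'E'
from h import *
s,p,A=tgo([.5234,-.2422,.112])
print("tip",p+A@np.array([.077,.0164,0]))
E
```

```text
t 18.45 p [ 0.5219 -0.2426  0.1115] open 0.0295 F [ 0.9  0.4 -0.5] shift tool [ 0.0015 -0.0005  0.0003]
z-axis yaw 94.96 y axis [-7.e-04  1.e-04 -1.e+00]
fix rot deg x,z [-0.01 -0.04]
tip [ 0.5986124  -0.2359854   0.09504656]
```

Request:
{"name": "carry_out", "arguments": {"motion": [0.006, 0, 0, 0, 0, 0, -1, 0.006, 0, 0, 0, 0, 0, -1, 0.004, 0, 0, 0, 0, 0, -1, 0, 0, 0, 0, 0, 0, -1, 0, 0, 0, 0, 0, 0, -1]}}

```text
t: 18.95
tool_pos: [0.5398, -0.2412, 0.1117]
orientation: [-1.57, -0.068, 0.068]
force: [-0.3, 0.1, -1.3]
opening: 0.0293
```

```bash
python3 - <<'E'
from h import *
s,p,A=tgo([.5542,-.2395,.112])
print("tip",p+A@np.array([.077,.0164,0]))
E
```

```text
t 18.95 p [ 0.5398 -0.2412  0.1117] open 0.0293 F [-0.3  0.1 -1.3] shift tool [ 0.0145 -0.0003  0.0004]
z-axis yaw 94.97 y axis [-1.e-04 -2.e-04 -1.e+00]
fix rot deg x,z [ 0.01 -0.01]
tip [ 0.61653303 -0.23449587  0.0952619 ]
```

Tip is just at the lip, height 95 mm; push in 13 mm.

Request:
{"name": "carry_out", "arguments": {"motion": [0.006, 0, 0, 0, 0, 0, -1, 0.005, 0, 0, 0, 0, 0, -1, 0.003, 0, 0, 0, 0, 0, -1, 0, 0, 0, 0, 0, 0, -1, 0, 0, 0, 0, 0, 0, -1]}}

```text
t: 19.45
tool_pos: [0.555, -0.2398, 0.1116]
orientation: [-1.57, -0.068, 0.068]
force: [0.3, -0.4, -0.2]
opening: 0.0288
```

```bash
python3 - <<'E'
from h import *
s,p,A=tgo([.5542,-.2395,.112])
print("tip",p+A@np.array([.077,.0164,0]))
im=imaging.read_camera("side"); crop(im,200,110,290,170,8,"sd16.png")
im=imaging.read_camera("scene"); crop(im,150,150,300,270,5,"sc16.png")
E
```

```text
t 19.45 p [ 0.555  -0.2398  0.1116] open 0.0288 F [ 0.3 -0.4 -0.2] shift tool [-0.0008 -0.0004  0.0003]
z-axis yaw 94.97 y axis [-2.e-04 -1.e-04 -1.e+00]
fix rot deg x,z [ 0.   -0.01]
tip [ 0.63175332 -0.23309697  0.09516381]
```

View pics/sd16.png

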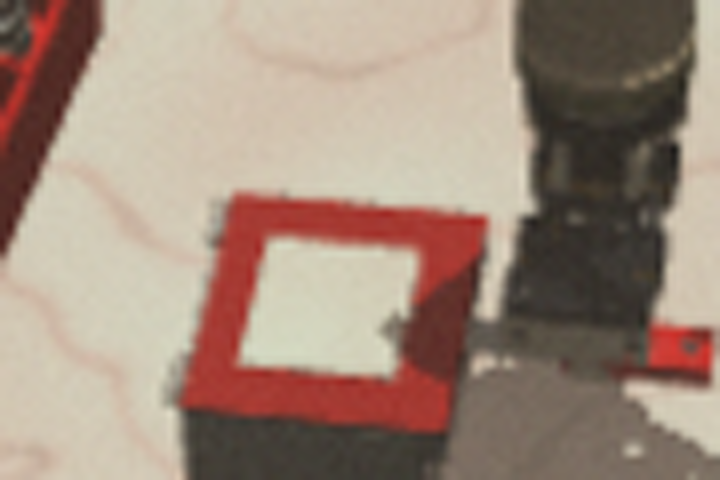

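View pics/sc16.png

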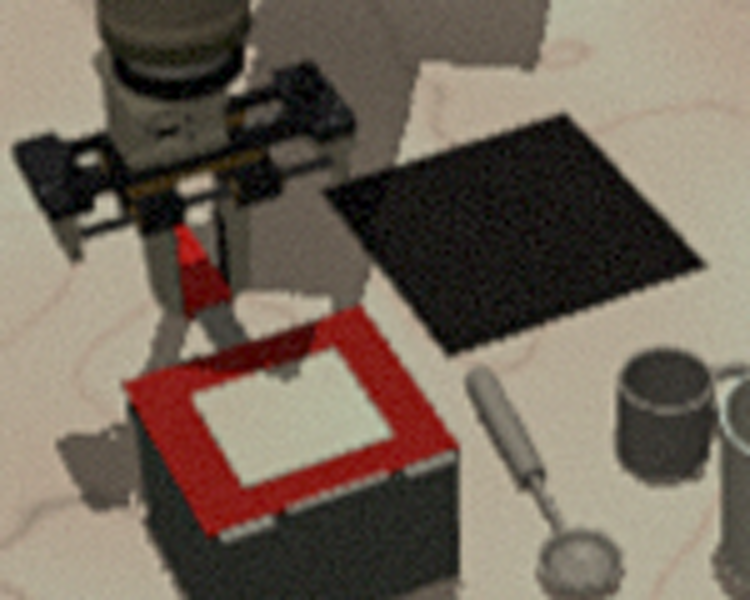

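Request:
{"name": "carry_out", "arguments": {"motion": [0, -0.008, 0, 0, 0, 0, -1, 0, -0.01, 0, 0, 0, 0, -1, 0.001, -0.01, 0, 0, 0, 0, -1, 0.002, -0.01, 0, 0, 0, 0, -1, 0.003, -0.008, 0, 0, 0, 0, -1], "squeeze": 60}}

```text
t: 20.05
tool_pos: [0.5594, -0.2386, 0.1595]
orientation: [-1.568, -0.065, 0.071]
force: [-1.9, 0.5, -3.6]
opening: 0.0292
```

```bash
cat >> h.py <<'E'
def lidst():
    s,p,A=tgo([.5,-.24,.1]); tip=p+A@np.array([.077,.0164,0])
    xh=np.array([.9962,.0872,0]); H=np.array([.7535,-.222,.1]); d=tip-H
    u=-d@xh; w=d[2]; print("tip",tip.round(4),"u",u.round(4),"w",w.round(4),"r",np.hypot(u,w).round(4),"ang",np.degrees(np.arctan2(w,u)).round(1),"lat",(d@np.array([-.0872,.9962,0])).round(4))
E
python3 - <<'E'
from h import *
lidst()
im=imaging.read_camera("side"); crop(im,200,110,290,170,8,"sd17.png")
im=imaging.read_camera("scene"); crop(im,150,150,300,270,5,"sc17.png")
im=imaging.read_camera("wrist"); cv2.imwrite("pics/w17.png",cv2.resize(im,None,fx=1.5,fy=1.5))
E
```

```text
t 20.05 p [ 0.5594 -0.2386  0.1595] open 0.0292 F [-1.9  0.5 -3.6] shift tool [-0.059   0.0597  0.0036]
z-axis yaw 94.94 y axis [-0.0039  0.0017 -1.    ]
fix rot deg x,z [-0.12 -0.21]
tip [ 0.636  -0.232   0.1428] u 0.1179 w 0.0428 r 0.1254 ang 19.9 lat 0.0003
```

View pics/sd17.png

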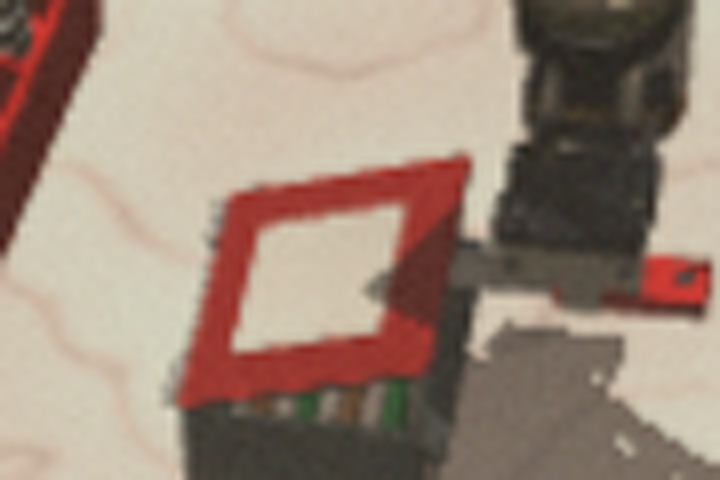

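View pics/sc17.png

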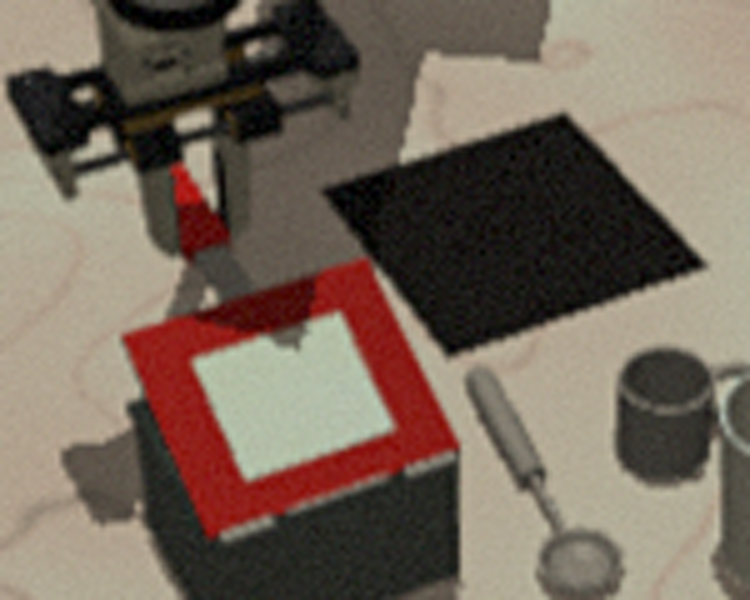

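View pics/w17.png

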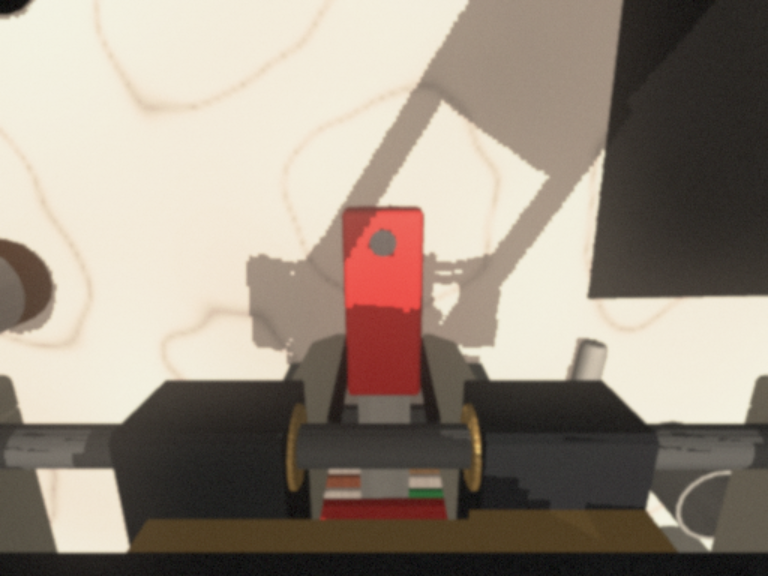

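Request:
{"name": "carry_out", "arguments": {"motion": [0.005, -0.01, 0, 0, 0, 0, -1, 0.006, -0.009, 0, 0, 0, 0, -1, 0.007, -0.009, 0, 0, 0, 0, -1, 0.007, -0.008, 0, 0, 0, 0, -1, 0.008, -0.007, 0, 0, 0, 0, -1]}}

```text
t: 20.7
tool_pos: [0.593, -0.2358, 0.2034]
orientation: [-1.567, -0.061, 0.073]
force: [-2.5, -1.4, -1.6]
opening: 0.0293
```

```bash
python3 - <<'E'
from h import *
lidst()
im=imaging.read_camera("side"); crop(im,190,90,310,180,6,"sd18.png")
E
```

```text
t 20.7 p [ 0.593  -0.2358  0.2034] open 0.0293 F [-2.5 -1.4 -1.6] shift tool [-0.0922  0.1042  0.0034]
z-axis yaw 94.89 y axis [-0.008   0.0025 -1.    ]
fix rot deg x,z [-0.18 -0.45]
tip [ 0.6696 -0.2292  0.1864] u 0.0842 w 0.0864 r 0.1207 ang 45.7 lat 0.0001
```

View pics/sd18.png

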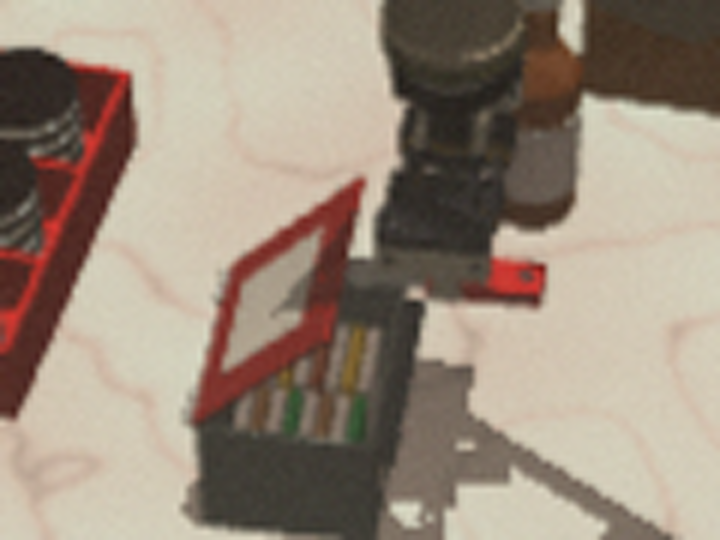

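Request:
{"name": "carry_out", "arguments": {"motion": [0.009, -0.008, 0, 0, 0, -0.2, -1, 0.01, -0.007, 0, 0, 0, -0.2, -1, 0.011, -0.006, 0, 0, 0, 0, -1, 0.012, -0.004, 0, 0, 0, 0, -1, 0.012, -0.002, 0, 0, 0, 0, -1]}}

```text
t: 21.25
tool_pos: [0.6518, -0.2308, 0.2341]
orientation: [-1.568, -0.07, 0.065]
force: [-2.6, 0.1, -2.0]
opening: 0.0291
```

```bash
python3 - <<'E'
from h import *
lidst()
E
```

```text
t 21.25 p [ 0.6518 -0.2308  0.2341] open 0.0291 F [-2.6  0.1 -2. ] shift tool [-0.1525  0.1336  0.0036]
z-axis yaw 94.94 y axis [ 0.0033  0.0022 -1.    ]
fix rot deg x,z [-0.11  0.2 ]
tip [ 0.7286 -0.2241  0.218 ] u 0.025 w 0.118 r 0.1206 ang 78.1 lat 0.0001
```

Request:
{"name": "carry_out", "arguments": {"motion": [0.01, 0, 0, 0, 0, 0, -1, 0.01, 0.001, 0, 0, 0, 0, -1, 0.01, 0.001, 0, 0, 0, 0, -1, 0.01, 0.002, 0, 0, 0, 0, -1, 0.0, 0.0, 0, 0, 0, 0, -1]}}

```text
t: 21.75
tool_pos: [0.6979, -0.2265, 0.2337]
orientation: [-1.569, -0.077, 0.061]
force: [-0.4, 0.4, -1.8]
opening: 0.0294
```

```bash
python3 - <<'E'
from h import *
lidst()
im=imaging.read_camera("side"); crop(im,190,90,310,180,6,"sd19.png")
im=imaging.read_camera("scene"); crop(im,150,100,300,270,4,"sc19.png")
E
```

```text
t 21.75 p [ 0.6979 -0.2265  0.2337] open 0.0294 F [-0.4  0.4 -1.8] shift tool [-0.1998  0.1316  0.0039]
z-axis yaw 95.04 y axis [ 1.050e-02  9.000e-04 -9.999e-01]
fix rot deg x,z [0.   0.61]
tip [ 0.7748 -0.2197  0.2181] u -0.0214 w 0.1181 r 0.12 ang 100.3 lat 0.0004
```

View pics/sd19.png

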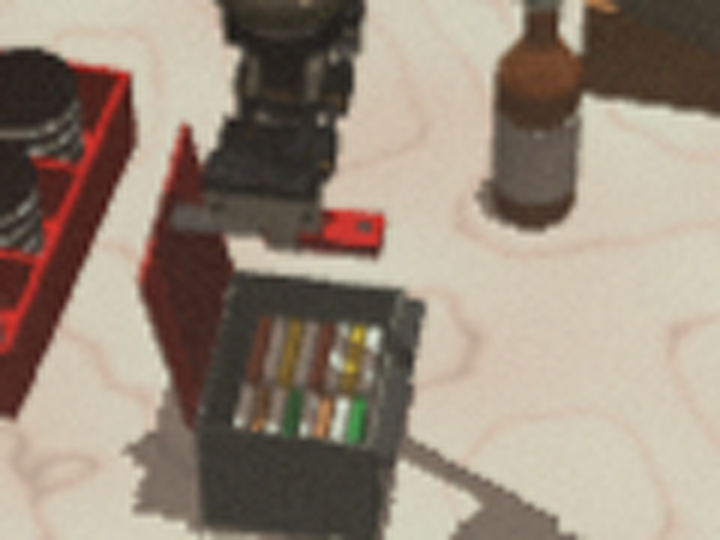

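View pics/sc19.png

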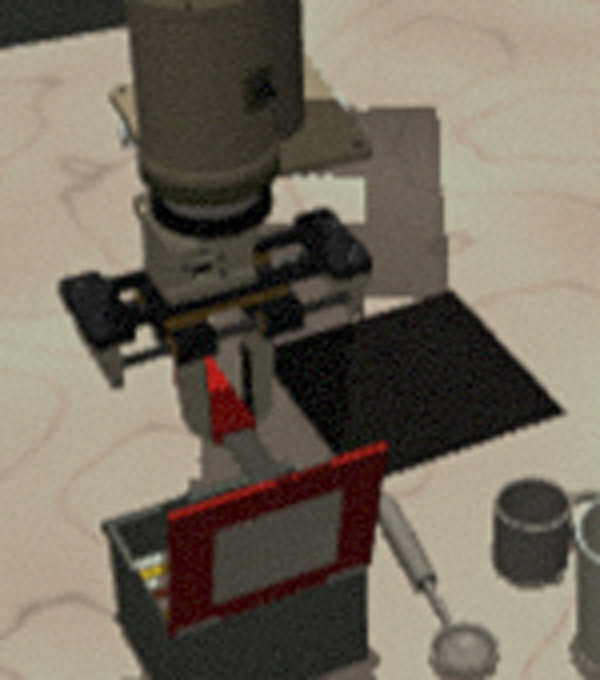

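Request:
{"name": "carry_out", "arguments": {"motion": [-0.03, 0, 0, 0, 0, 0.6, -1, -0.045, 0, 0, 0, 0, 0, -1, -0.05, 0, 0.03, 0, 0, 0, -1, -0.04, 0, 0.05, 0, 0, 0, -1, -0.03, 0, 0.05, 0, 0, 0, -1]}}

```text
t: 22.35
tool_pos: [0.5101, -0.1365, 0.2325]
orientation: [-1.573, -0.069, 0.062]
force: [0.5, 0.6, -0.1]
opening: 0.0293
```

```bash
python3 - <<'E'
from h import *
tgo([.478,0,.06])
E
```

```text
t 22.35 p [ 0.5101 -0.1365  0.2325] open 0.0293 F [ 0.5  0.6 -0.1] shift tool [-0.0214  0.172   0.1392]
z-axis yaw 94.77 y axis [ 0.005  -0.0027 -1.    ]
fix rot deg x,z [0.18 0.27]
```

Request:
{"name": "carry_out", "arguments": {"motion": [-0.01, 0.01, 0.04, 0.1, 0, 0.2, -1, -0.005, 0.03, 0.04, 0, 0, 0, -1, 0, 0.04, 0.03, 0, 0, 0, -1, 0, 0.04, 0.01, 0, 0, 0, -1, 0, 0.02, 0, 0, 0, 0, -1]}}

```text
t: 22.85
tool_pos: [0.4857, -0.012, 0.0971]
orientation: [-1.574, -0.083, 0.048]
force: [0.1, -0.6, -0.8]
opening: 0.0291
```

```bash
python3 - <<'E'
from h import *
tgo([.478,0,.028])
E
```

```text
t 22.85 p [ 0.4857 -0.012   0.0971] open 0.0291 F [ 0.1 -0.6 -0.8] shift tool [-0.0082  0.0689  0.013 ]
z-axis yaw 94.78 y axis [ 0.0228 -0.0033 -0.9997]
fix rot deg x,z [0.29 1.29]
```

Request:
{"name": "carry_out", "arguments": {"motion": [-0.005, 0.02, 0.005, 0.2, 0, 0.9, -1, 0, 0.02, 0, 0, 0, 0.2, -1, 0, 0.01, 0, 0, 0, 0, -1, 0, 0, 0, 0, 0, 0, -1, 0, 0, 0, 0, 0, 0, -1]}}

```text
t: 23.35
tool_pos: [0.479, -0.0068, 0.0439]
orientation: [-1.57, -0.066, 0.065]
force: [-0.6, -0.2, -0.2]
opening: 0.0295
```

```bash
python3 - <<'E'
from h import *
tgo([.478,0,.028])
E
```

```text
t 23.35 p [ 0.479  -0.0068  0.0439] open 0.0295 F [-0.6 -0.2 -0.2] shift tool [-0.0004  0.0159  0.0069]
z-axis yaw 94.77 y axis [ 9.e-04 -5.e-04 -1.e+00]
fix rot deg x,z [0.04 0.05]
```

Request:
{"name": "carry_out", "arguments": {"motion": [0, 0.007, 0.003, 0, 0, 0, -1, 0, 0.005, 0, 0, 0, 0, -1, 0, 0.003, 0, 0, 0, 0, -1, 0, 0, 0, 0, 0, 0, -1, 0, 0, 0, 0, 0, 0, -1]}}

```text
t: 23.85
tool_pos: [0.4816, -0.0042, 0.031]
orientation: [-1.571, -0.07, 0.059]
force: [-1.0, -0.1, -0.4]
opening: 0.0291
```

Request:
{"name": "carry_out", "arguments": {"motion": [0, 0.003, 0, 0, 0, 0.3, -1, 0, 0.002, 0, 0, 0, 0, -1, 0, 0, 0, 0, 0, 0, -1, 0, 0, 0, 0, 0, 0, -1, 0, 0, 0, 0, 0, 0, -1]}}

```text
t: 24.35
tool_pos: [0.4822, -0.0044, 0.0262]
orientation: [-1.572, -0.066, 0.063]
force: [0.3, -0.5, 0.2]
opening: 0.0294
```

Key on the mat. Release and rise.

Request:
{"name": "carry_out", "arguments": {"motion": [0, 0, 0, 0, 0, 0, 0, 0, 0, 0, 0, 0, 0, 0, 0, 0, 0, 0, 0, 0, 0.1, 0, 0, 0, 0, 0, 0, 0.1, 0, -0.02, 0, 0, 0, 0, 0.1]}}

```text
t: 24.85
tool_pos: [0.4801, -0.0041, 0.0442]
orientation: [-1.571, -0.063, 0.066]
force: [-0.8, -0.8, 0.8]
opening: 0.0511
```

Request:
{"name": "carry_out", "arguments": {"motion": [0, -0.04, 0, 0, 0, 0, 0.1, 0, -0.04, 0, 0, 0, 0, 0.1, 0, -0.03, 0, 0, 0, 0, 0.1, 0, 0, 0, 0, 0, 0, 0.1, 0, 0, 0, 0, 0, 0, 0.1]}}

```text
t: 25.35
tool_pos: [0.4805, -0.004, 0.1599]
orientation: [-1.571, -0.064, 0.065]
force: [-0.2, 0.6, -0.0]
opening: 0.051
```

```bash
python3 - <<'E'
from h import *
tgo([.478,0,.028])
im=imaging.read_camera("wrist"); cv2.imwrite("pics/w20.png",cv2.resize(im,None,fx=1.5,fy=1.5))
a=imaging.read_camera("scene"); b=imaging.read_camera("side"); cv2.imwrite("pics/s20.png",cv2.resize(np.vstack([a,b]),None,fx=.78,fy=.78))
b,g,r=[cv2.resize(im,None,fx=1.5,fy=1.5)[...,i].astype(int) for i in range(3)]
mk=((r>50)&(r>2.2*g)&(r>2.2*b)).astype(np.uint8)
n,l,st,ce=cv2.connectedComponentsWithStats(mk)
i=1+np.argmax(st[1:,4]); ys,xs=np.where(l==i)
P=ray("wrist",np.c_[xs,ys]/1.5,.017)
print(cv2.minAreaRect((P[:,:2]*1000).astype(np.float32)))
E
```

```text
t 25.35 p [ 0.4805 -0.004   0.1599] open 0.051 F [-0.2  0.6 -0. ] shift tool [-0.0021  0.1319  0.0044]
z-axis yaw 94.71 y axis [-6.0e-04 -1.4e-03 -1.0e+00]
fix rot deg x,z [ 0.08 -0.04]
((457.82611083984375, -6.19581413269043), (76.66983032226562, 31.80908203125), 5.516869068145752)
```

View pics/w20.png

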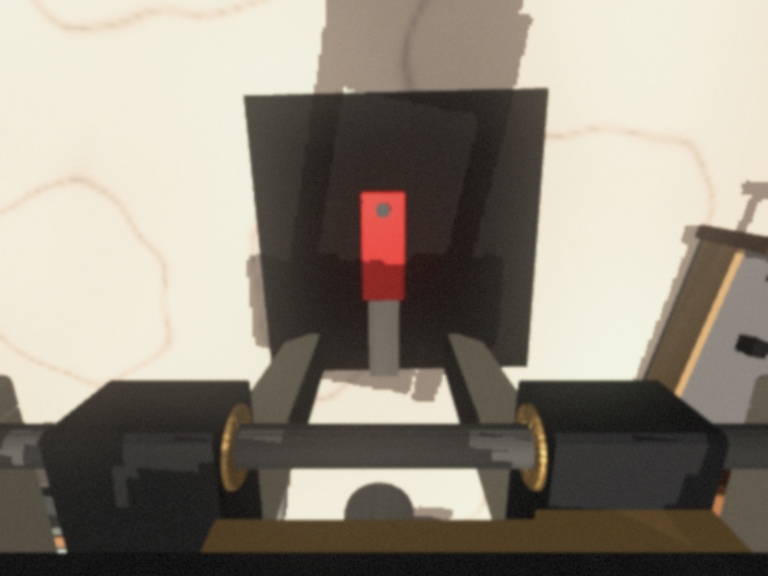

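View pics/s20.png

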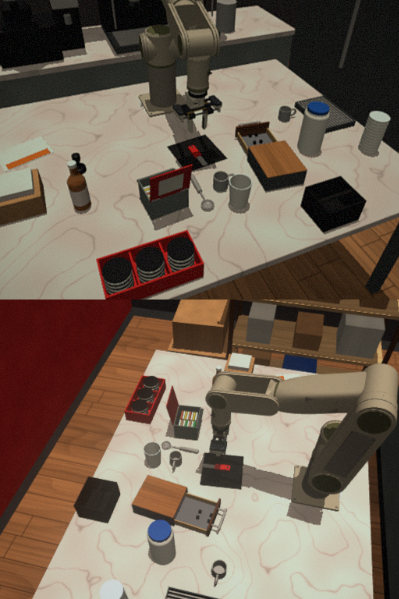

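The key lies flat near the mat's centre (its handle at about 383,245 in the wrist view). The lid stands up and the bystanders have not moved. Handing in.

```bash
python3 -c "
from plant import robot; print(robot.close_job(), robot.read_state()['t'])"
```

```text
the job is handed in; nothing more can be done
the job is handed in; nothing more can be done
```

The job is done and was handed in at about 25.5 s of the 70 s allowed; `close_job` gave no verdict.

**What I did:** I pulled the drawer out about 160 mm by the handle's travel and lifted the key out. I stood it on edge on the mat, tipped it flat with an open finger and let go. Then I took it across the handle, put the blade about 12 mm under the lip and levered the lid up. I swung it over with the blade alone, keeping the fingers off the lid. Last, I laid the key back on the mat, let go and raised the arm.

**Last checks:**
- **Lid:** it stands open past upright, at about 100° (1.75 rad). I worked this out from where the blade tip was when it last pushed the lid. The lid still stood up in the pictures after the key was taken away.
- **Key:** it lies flat with the handle's centre at about (0.458, -0.006). My estimate of the mat's centre is (0.457, -0.003), so it is well inside the edges. The gripper is open about 130 mm above it.
- **Other things on the bar:** they look to be where they stood, by eye in the last pictures; I did not measure them.

**What disagreed:** the scene and side cameras put the mat about 13 mm apart, so I used the wrist camera for positions. For the lip, the side picture, once corrected by the known blade tip, agreed with the wrist camera to within 1 mm. The arm overshot its targets several times, up to 8 mm on the first descent to the drawer handle, and I corrected each time before making contact.

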